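# Crate a square bottle and open its unmarked quick-thread cap

## Robot

A 7-joint arm with a two-finger parallel gripper is mounted at the origin on a cart in front of the work surface, level with it; the furniture and walls round the work are solid. World frame = base frame: x ahead of the robot, y to its left, z up, the work surface at z = 0. Lengths are in m, angles in degrees, forces in N, time in s.
With the tool pointing down it reaches from about 0.4 to 0.85 m from the base axis. Payload 4.4 kg.
Tool frame: the origin (TCP) lies on the centre line of the jaws, within the pads' length; the fingertips stand 17 mm ahead of it and the grasp point (between the pads) lies 2 mm behind it; z points along the fingers, y is the line along which they close (so a half turn about z gives the same grasp; the last joint's range is limited). The gripper opens to 94 mm and grips with 3 to 60 N. Pads are 16 mm wide; open, the fingers measure 119 mm over their backs; the gripper's body (75 mm by 177 mm) begins 78 mm behind the grasp point.
Start: joints at [-79.859, 36.005, 2.206, 86.941, -1.547, 57.084, -1.146], TCP at [0.156, 0.631, 0.222] pointing down, gripper open.
Joint ranges: [-175.42, 175.42], [-21.48, 121.26], [-71.46, 75.88], [10.55, 141.38], [-63.04, 243.04], [13.31, 113.54], [-168.57, 168.57]. Speed limits (degrees/s): [147.25, 147.25, 180, 180, 180, 180, 180].

## Interface

Orientations are given as a 3x3 rotation matrix whose columns are the frame's x, y, z axes.
In Python, from cell import * gives the robot as it stands. The module is installed in compiled form; this text tells all that it offers.
- The arm moves only by the tool step_arm, never from a script. Its argument "steps" is a list of rows, each an object of numbers: "dx", "dy", "dz": the shift along the tool's x, y, z in mm; "ax", "ay", "az": the turn, a rotation vector about the tool's x, y, z in rad. In form: [{"dx": .., "dy": .., "dz": .., "ax": .., "ay": .., "az": ..}, ...]. A call has 1 to 5 rows; each row is the pose to reach, as a shift and turn from the pose commanded when the call began, along the tool's axes at that moment; what a row does not reach only later rows make up. A row lasts 1/10 s, in which the tool goes at most 50 mm and 8.59 degrees, less where a joint would pass 70% of its speed; a pose out of reach is approached as far as the arm can. A call with a gripper value outside its range is refused whole. "grip" is the closure in counts, from 0 (fully open) to 255 (shut), set as the call begins (left out, the last holds). The fingers move at their own pace and stop on an object; "grip_force" is the grip in N (left out, the last holds). Time passes only in rows, so rows that repeat a pose let the fingers close. It gives the time, the measured TCP pose, the force, the opening and the grip force at its end, in the units of the state.
- state(): the state, without advancing time (a new reading comes with each control period).
- camera(name): name is "scene" or "top" or "wrist"; returns the picture (384x512x3 uint8, blue, green, red); there is no depth.
- get_calibration(name): a dict with "fx", "fy", "cx", "cy" (pixels), "R" (3x3) and "t" (3): a world point X has camera coordinates R X + t. Camera axes: x right, y down, z forward; pixel columns grow to the right and rows downward; lengths in m; the calibration is good to about 2 mm. A picture is of the moment at which its call begins: read the wrist's pose just before it. get_calibration takes no time and is no camera call; for the wrist camera it gives the pose at the moment of the call.
- sign_off(): hands the job in; it is judged then, once.
The state is a dict: "clock": time; "q": joint angles; "joint_velocities": joint speeds; "joint_torque": joint torques, N m; "eef_pos": TCP position; "eef_rot": TCP orientation; "wrist_force": force on the tool from outside, world axes, zero at the start; "ft_torque": the same for the moment, N m; "gripper_width": finger opening in m; "grip_force": force on a finger pad.
Only numpy, scipy, OpenCV 4.12 (cv2) and the standard library are available. Lean on these libraries where they do the work, as an engineer would, in place of code of your own. Each camera call takes 0.05 s, during which the arm holds its last target. There are 200 camera calls.

## Task

Stand the square amber bottle from the front of the worktop upright in the free, cork-lined cell of the wooden crate, where it cannot turn, leaving its twin at the back and the mug alone. Then unscrew its black cap: nobody knows whether this one has an ordinary or a reverse thread, so try it one way and, where it stops hard, the other. Finish holding the cap in the gripper, lifted clear above its bottle, with the bottle still standing in its cell.

Things in the scene. Friction and masses are not known exactly. Their poses are not given: they have to be found in the camera images.
- bottle_a_mid (a point): Square amber bottle, cream label with green stripe: body 52 x 52 x 122 mm, sloping shoulder, round neck, 154 mm to the cap's top, 0.2 to 0.45 kg. Point: centre of the square body, 61 mm above its underside; z up, x and y square to the flat sides. Its twin b looks the same. Either may be the front one (x < 0.55, to the right); the other stands at the back (x > 0.58).
- bottle_b_mid (a point): The twin of bottle a: same look, size, weight and point. One of the two has an ordinary thread, the other a reverse one; nothing outside, nor the name or place, tells which. A bottle standing loose turns along with its cap; in the crate's cell it turns at most 7 degrees either way, until its corners meet the walls. Its screwed-on cap can carry its weight.
- cap_a_mid (a point): Round black ribbed cap of bottle a, 48 mm across, 22 mm tall. Point: its centre, on the bottle's axis, 82 mm above the bottle's centre when screwed on; z up. Quick thread: the wrong way it stops hard within 10 degrees (plus the bottle's own turn in its cell); the right way it runs easily, and at 65 to 115 degrees it lifts straight off. It need not climb as it turns (2 mm of play).
- cap_b_mid (a point): Cap of bottle b, the same as cap a but for the hand of its thread. Seated, its skirt surrounds the upper 19 mm of the neck, so it must rise that far to be clear. Its lower rim sits 10 mm above the flat top of the square body.
- free_cell (a point): Floor centre of the crate's one free cell, marked by a round cork pad 52 mm across; x and y along the cell's walls, z up. Cell 58 mm square, floor level with the worktop (a bottle in it has its underside at height 0); dividers 42 mm, outer boards 48 mm high. The other five cells, 63 mm apart, hold spice jars up to 98 mm tall. Which cell is free changes.
- crate: Light wooden slatted crate, fixed to the worktop, 137 (its x) x 200 (its y) x 48 mm, 2 x 3 cells; origin at the centre of its underside. Behind and above the work, wall cabinets hang over the worktop: fronts at x = 0.55, undersides 0.49 m above the worktop; keep the arm clear of them.
- mug: Spotted mug with one handle, 92 x 127 x 93 mm, at the right; leave it alone. Origin at the centre of its underside.
Things that resemble listed ones, but are neither listed nor needed, are in the scene too. What is shaped like the part that bears bottle_a_mid but blue is not meant. There is more than one size of the crate; the job needs the larger.

How it is judged (in metres and radians):
On the way, in this order (a step that is already met when the one before it is completed fails the run):
1. the front bottle stands upright on the floor of the free cell with its cap still on (((horizontal distance between bottle_a_mid and free_cell below 0.008 m and height (world z) of bottle_a_mid below 0.067 m and angle between bottle_a_mid's own z axis and vertical below 0.08 rad and z of cap_a_mid in the frame of bottle_a_mid below 0.088 m) or (horizontal distance between bottle_b_mid and free_cell below 0.008 m and height (world z) of bottle_b_mid below 0.067 m and angle between bottle_b_mid's own z axis and vertical below 0.08 rad and z of cap_b_mid in the frame of bottle_b_mid below 0.088 m))), for 0.2 s.
2. its cap is off the neck while the bottle stays standing in the cell (((horizontal distance between bottle_a_mid and free_cell below 0.008 m and height (world z) of bottle_a_mid below 0.067 m and angle between bottle_a_mid's own z axis and vertical below 0.08 rad and z of cap_a_mid in the frame of bottle_a_mid above 0.104 m) or (horizontal distance between bottle_b_mid and free_cell below 0.008 m and height (world z) of bottle_b_mid below 0.067 m and angle between bottle_b_mid's own z axis and vertical below 0.08 rad and z of cap_b_mid in the frame of bottle_b_mid above 0.104 m))), for 0.2 s.
At the end, for the whole second after the job is handed in: The front bottle stands in the cork-lined cell (within 8 mm of its centre, upright within 0.08 rad, within 6 mm of the floor); the gripper holds its cap (over 1 N) at least 24 mm above its seat, within 50 mm sideways of the bottle axis, touching neither bottle nor crate, at rest (((horizontal distance between bottle_a_mid and free_cell below 0.008 m and height (world z) of bottle_a_mid below 0.067 m and angle between bottle_a_mid's own z axis and vertical below 0.08 rad and z of cap_a_mid in the frame of bottle_a_mid above 0.106 m and horizontal distance between cap_a_mid and bottle_a_mid below 0.05 m and contact force between cap_a and the fingers above 1 N and contact force between cap_a and bottle_a below 0.2 N and contact force between cap_a and crate below 0.2 N and linear speed of each of bottle_a, cap_a below 0.03 m/s) or (horizontal distance between bottle_b_mid and free_cell below 0.008 m and height (world z) of bottle_b_mid below 0.067 m and angle between bottle_b_mid's own z axis and vertical below 0.08 rad and z of cap_b_mid in the frame of bottle_b_mid above 0.106 m and horizontal distance between cap_b_mid and bottle_b_mid below 0.05 m and contact force between cap_b and the fingers above 1 N and contact force between cap_b and bottle_b below 0.2 N and contact force between cap_b and crate below 0.2 N and linear speed of each of bottle_b, cap_b below 0.03 m/s))); the arm keeps its last pose, push and grip.
It fails at once if the twin bottle at the back is disturbed (moved more than 25 mm) ((world x of bottle_a_mid above 0.58 m and distance of bottle_a_mid from where it was at the start of the episode above 0.025 m) or (world x of bottle_b_mid above 0.58 m and distance of bottle_b_mid from where it was at the start of the episode above 0.025 m)).
It fails at once if a bottle is tipped over (angle between any of bottle_a_mid, bottle_b_mid's own z axis and vertical above 0.9 rad).
It fails at once if the mug is pushed more than 40 mm (distance of mug from where it was at the start of the episode above 0.04 m).
It also fails if it takes over 51 s, if anything falls off the work surface, if the arm or the gripper's body presses on something with over 40 N, if the wrist force passes 120 N, or if a joint passes its speed limit or range.

## Working session

There is one attempt and no reset: what is moved stays moved. The work goes in short steps, Python scripts to look and compute and a tool call to move; the robot and the scene stay as the last step left them, time stands still between calls to the robot, and variables do not carry over. Pictures are saved under pics/ and viewed, at most 10 in all, crops included, and the job is handed in when it is done.

Besides the shell and the picture viewer there is one more tool, called after ">>>" as name(argument=value, ...) on one line, values as JSON. step_arm: Moves the arm, as the interface text tells. Its arguments: {"type":"object","properties":{"steps":{"type":"array","items":{"type":"object","properties":{"dx":{"type":"number"},"dy":{"type":"number"},"dz":{"type":"number"},"ax":{"type":"number"},"ay":{"type":"number"},"az":{"type":"number"}}}},"grip":{"type":"number"},"grip_force":{"type":"number"}},"required":["steps"]}

```bash
mkdir -p pics
python3 - <<'E'
from cell import *
import cv2,numpy as np
a=camera("scene");b=camera("top")
cv2.imwrite("pics/scene.png",a);cv2.imwrite("pics/top.png",b)
for n in("scene","top"):
    c=get_calibration(n);print(n,c["fx"],c["cx"],c["cy"],(-np.array(c["R"]).T@c["t"]).round(3),np.array(c["R"]).round(2).tolist())
s=state();print(s["clock"],np.round(s["eef_rot"],3).tolist(),s["eef_pos"])
E
```

```text
scene 369.1607567954614 252.10688020915984 195.18460725567232 [-0.01  -0.854  0.8  ] [[0.84, -0.55, 0.01], [-0.3, -0.48, -0.82], [0.46, 0.69, -0.57]]
top 373.8718499904775 255.3916847591717 193.45562527028207 [ 0.446 -0.043  1.18 ] [[-0.01, -1.0, -0.0], [-1.0, 0.01, -0.08], [0.08, -0.0, -1.0]]
0.1 [[-0.971, 0.24, -0.0], [0.24, 0.971, -0.002], [-0.0, -0.002, -1.0]] [0.15613683 0.63040279 0.22164995]
```

View pics/scene.png

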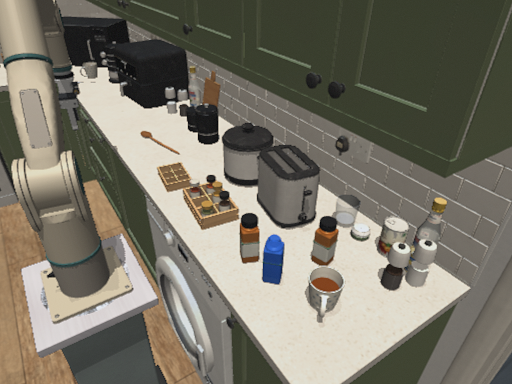

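View pics/top.png

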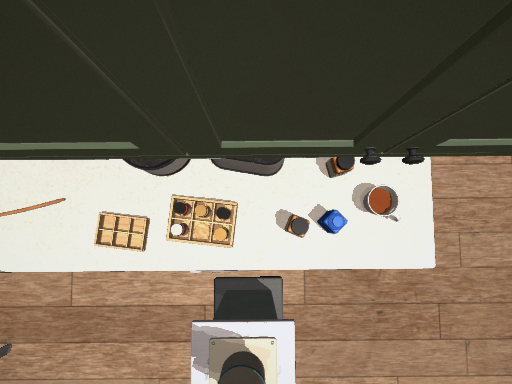

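Scene: front amber bottle at scene (250,238) / top (298,226). Its twin is at the back, scene (325,240) / top (341,163). The blue look-alike is at top (334,221), the mug at top (381,202). The large crate is at top (203,220) and the small one at (122,231). The front amber bottle and the large crate fit the description (amber, front, larger). I'll confirm both in an enlarged crop.

Run:
```python
import cv2,numpy as np
b=cv2.imread("pics/top.png")[185:260,160:355]
cv2.imwrite("pics/crop.png",cv2.resize(b,None,fx=4,fy=4,interpolation=cv2.INTER_CUBIC))
```

```text
(no output)
```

View pics/crop.png

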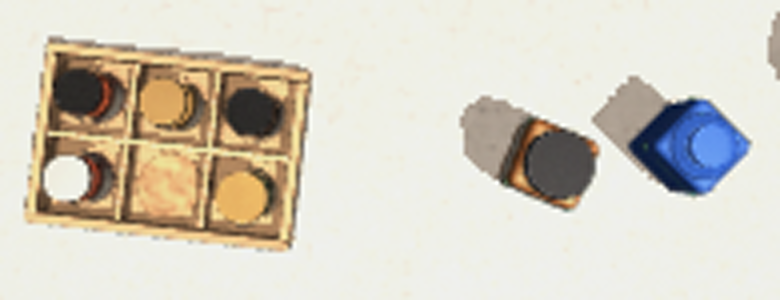

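Confirmed. The amber bottle with the black cap is at crop (560,165). The free cork cell is the front middle cell of the large crate, crop (165,183). The other five cells hold jars. Now measuring.

```bash
cat > h.py <<'E'
import cv2,numpy as np
from cell import *
def ray(c,px,z):
    "pixels (n,2) onto plane z"
    R=np.array(c["R"]);t=np.array(c["t"]);o=-R.T@t
    p=np.atleast_2d(px).astype(float)
    d=np.c_[(p[:,0]-c["cx"])/c["fx"],(p[:,1]-c["cy"])/c["fy"],np.ones(len(p))]@R
    return (o+d*((z-o[2])/d[:,2])[:,None])[:,:2]
def fit(mask,lo,hi):
    cs,_=cv2.findContours(mask,cv2.RETR_EXTERNAL,cv2.CHAIN_APPROX_NONE)
    return [k for k in cs if lo<cv2.contourArea(k)<hi]
E
python3 - <<'E'
from h import *
b=cv2.imread("pics/top.png");c=get_calibration("top");hsv=cv2.cvtColor(b,cv2.COLOR_BGR2HSV)
roi=np.zeros(b.shape[:2],np.uint8);roi[188:258,160:245]=255
m=cv2.inRange(hsv,(5,70,40),(30,255,255))&roi
m=cv2.morphologyEx(m,cv2.MORPH_CLOSE,np.ones((9,9)))
k=max(fit(m,100,1e5),key=cv2.contourArea)
bx=cv2.boxPoints(cv2.minAreaRect(k));W=ray(c,bx,.048)
print("crate px",bx.round(1).tolist(),"world",W.round(4).tolist(),"centre",W.mean(0),"sides",[np.linalg.norm(W[i]-W[i-1]).round(4) for i in range(4)],
 "yaw of sides",[np.degrees(np.arctan2(*(W[i]-W[i-1])[::-1])).round(1) for i in range(4)])
print("cell by cork px",ray(c,[[201.3,230.8]],0))
roi[:]=0;roi[208:245,280:316]=255
v=cv2.inRange(hsv,(0,0,0),(180,90,110))&roi
for k in fit(v,80,1000):
    e=cv2.minEnclosingCircle(k);print("cap",e,ray(c,[e[0]],.154))
    M=cv2.moments(k);print(ray(c,[[M["m10"]/M["m00"],M["m01"]/M["m00"]]],.154))
a=(cv2.inRange(hsv,(3,110,40),(25,255,255))|v)&roi
k=max(fit(a,50,2000),key=cv2.contourArea);print("amber rect",cv2.minAreaRect(k))
E
```

```text
crate px [[165.60000610351562, 239.8000030517578], [170.6999969482422, 194.6999969482422], [237.1999969482422, 202.3000030517578], [232.10000610351562, 247.39999389648438]] world [[0.4024, 0.2275], [0.5385, 0.2132], [0.5135, 0.0114], [0.3778, 0.0277]] centre [0.45805474 0.11997413] sides [np.float64(0.2013), np.float64(0.1369), np.float64(0.2034), np.float64(0.1366)] yaw of sides [np.float64(83.0), np.float64(-6.0), np.float64(-97.1), np.float64(173.2)]
cell by cork px [[0.4276685  0.12707729]]
cap ((299.3229064941406, 225.6302032470703), 8.728730201721191) [[ 0.44149467 -0.16303119]]
[[ 0.44133209 -0.16271274]]
amber rect ((296.90521240234375, 225.387939453125), (21.402952194213867, 18.382904052734375), 23.198591232299805)
```

>>> step_arm(steps=[{"dx": -38, "dy": -30, "dz": -8, "az": 0.09}, {"dx": -76, "dy": -60, "dz": -16, "az": 0.18}, {"dx": -114, "dy": -90, "dz": -24, "az": 0.27}, {"dx": -152, "dy": -120, "dz": -32, "az": 0.36}, {"dx": -190, "dy": -150, "dz": -40, "az": 0.45}])

```text
validation failed for argument at $.st...
```

```bash
cat >> h.py <<'E'
def go(x,y,z,yaw=None,show=1):
    "shift (mm) and az in the tool's axes to a world point; yaw = world angle of tool y (deg, mod 360)"
    s=state();R=np.array(s["eef_rot"]);p=np.array(s["eef_pos"])
    d=R.T@(np.array([x,y,z])-p)*1000
    yw=np.degrees(np.arctan2(R[1,1],R[0,1]))
    az=None if yaw is None else round(-np.radians((yaw-yw+180)%360-180),3)
    print("clock",round(s["clock"],2),"pos",p.round(4),"yaw",yw.round(2),"tilt",R[:,2].round(3),"q",np.round(s["q"],1),"shift",d.round(1),"az",az)
E
python3 -c "
from h import *
go(.46,.25,.30,28.5)
c=get_calibration('wrist');s=state();R=np.array(s['eef_rot']);Rc=np.array(c['R'])
print('cam in tool',(R.T@(-Rc.T@c['t']-np.array(s['eef_pos']))).round(3),'cam axes in tool',(Rc@R).round(3).tolist(),c['fx'])
"
```

```text
clock 0.1 pos [0.1561 0.6304 0.2216] yaw 76.09 tilt [-0.    -0.002 -1.   ] q [-79.9  36.1   2.2  87.   -1.5  57.1  -1.1] shift [-386.4 -296.3  -77.8] az 0.831
cam in tool [ 0.083  0.    -0.162] cam axes in tool [[-0.001, 1.0, 0.001], [-0.959, -0.0, -0.283], [-0.283, -0.001, 0.959]] 317.47233961028587
```

>>> step_arm(steps=[{"dx": -38, "dy": -30, "dz": -8, "ax": 0, "ay": 0, "az": 0.09}, {"dx": -76, "dy": -60, "dz": -16, "ax": 0, "ay": 0, "az": 0.18}, {"dx": -114, "dy": -90, "dz": -24, "ax": 0, "ay": 0, "az": 0.27}, {"dx": -152, "dy": -120, "dz": -32, "ax": 0, "ay": 0, "az": 0.36}, {"dx": -190, "dy": -150, "dz": -40, "ax": 0, "ay": 0, "az": 0.45}])

```text
clock: 0.6
eef_pos: [0.3054, 0.4377, 0.2625]
eef_rot: [[-0.767, 0.641, -0.0], [0.641, 0.767, -0.001], [-0.0, -0.001, -1.0]]
wrist_force: [0.7, 0.1, 0.0]
gripper_width: 0.0945
grip_force: 0.0
```

```bash
python3 -c "
from h import *
go(.46,.25,.30,28.5)"
```

```text
clock 0.6 pos [0.3054 0.4377 0.2625] yaw 50.1 tilt [-0.    -0.001 -1.   ] q [-65.3  24.1  10.3 102.8  -5.2  53.7  -2.7] shift [-239.   -44.9  -37.5] az 0.377
```

>>> step_arm(steps=[{"dx": -41, "dy": -23, "dz": -6, "ax": 0, "ay": 0, "az": 0.1}, {"dx": -82, "dy": -46, "dz": -12, "ax": 0, "ay": 0, "az": 0.2}, {"dx": -123, "dy": -69, "dz": -18, "ax": 0, "ay": 0, "az": 0.3}, {"dx": -164, "dy": -92, "dz": -24, "ax": 0, "ay": 0, "az": 0.4}, {"dx": -205, "dy": -115, "dz": -30, "ax": 0, "ay": 0, "az": 0.5}])

```text
clock: 1.1
eef_pos: [0.389, 0.2183, 0.2927]
eef_rot: [[-0.365, 0.931, -0.0], [0.931, 0.365, 0.0], [0.0, -0.0, -1.0]]
wrist_force: [0.8, 0.0, 0.2]
gripper_width: 0.0942
grip_force: 0.0
```

```bash
python3 -c "
from h import *
go(.427,.125,.30,10)"
```

```text
clock 1.1 pos [0.389  0.2183 0.2927] yaw 21.43 tilt [-0.  0. -1.] q [-49.9  15.   21.6 112.6  -6.8  53.7  -3.5] shift [-100.7    1.2   -7.4] az 0.2
```

>>> step_arm(steps=[{"dx": -42, "dy": -6, "dz": -3, "ax": 0, "ay": 0, "az": 0.08}, {"dx": -84, "dy": -12, "dz": -6, "ax": 0, "ay": 0, "az": 0.16}, {"dx": -126, "dy": -18, "dz": -9, "ax": 0, "ay": 0, "az": 0.24}, {"dx": -160, "dy": -22, "dz": -10, "ax": 0, "ay": 0, "az": 0.3}, {"dx": -160, "dy": -22, "dz": -10, "ax": 0, "ay": 0, "az": 0.3}])

```text
clock: 1.6
eef_pos: [0.4282, 0.0587, 0.3028]
eef_rot: [[-0.069, 0.998, 0.001], [0.998, 0.069, -0.002], [-0.002, 0.001, -1.0]]
wrist_force: [-0.6, -0.1, -0.4]
gripper_width: 0.0941
grip_force: 0.0
```

```bash
python3 -c "
from h import *
import json
c=get_calibration('wrist');im=camera('wrist');cv2.imwrite('pics/w1.png',im)
json.dump({k:np.array(v).tolist() for k,v in c.items() if k in('fx','fy','cx','cy','R','t')},open('w1.json','w'))
go(.441,-.12,.30,-20)"
```

```text
clock 1.65 pos [0.4276 0.0614 0.3025] yaw 4.2 tilt [ 0. -0. -1.] q [-35.8  13.6  29.9 113.6  -8.2  54.8   2.3] shift [-1.819e+02  1.000e-01  2.600e+00] az 0.422
```

View pics/w1.png

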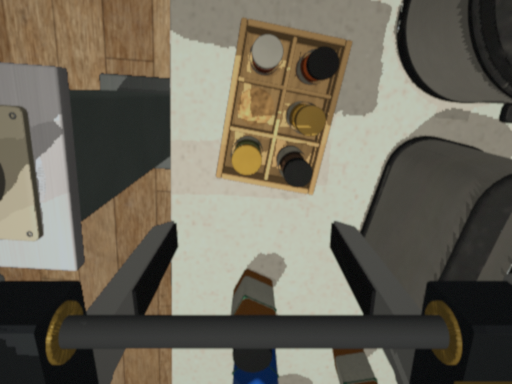

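The wrist picture shows the large crate with corners near (245,18), (351,40), (313,193) and (218,177). The free cork cell is at (260,103). Refining the cell position from this.

Run:
```python
from h import *
import json
c=json.load(open('w1.json'));b=cv2.imread('pics/w1.png');hsv=cv2.cvtColor(b,cv2.COLOR_BGR2HSV)
roi=np.zeros(b.shape[:2],np.uint8);roi[5:205,205:365]=255
m=cv2.inRange(hsv,(8,75,60),(30,255,255))&roi
m=cv2.morphologyEx(cv2.morphologyEx(m,cv2.MORPH_OPEN,np.ones((2,2))),cv2.MORPH_CLOSE,np.ones((15,15)))
k=cv2.convexHull(max(fit(m,100,1e5),key=cv2.contourArea))
q=cv2.approxPolyDP(k,8,True)[:,0];W=ray(c,q,.048)
print(q.tolist(),W.round(4).tolist())
W=ray(c,k[:,0],.048)
(ce,sz,an)=cv2.minAreaRect((W*1000).astype(np.float32));print(ce,sz,an)
# interior of the free cell: cork centre on z=0
print("cork",ray(c,[[259,103]],0), "camera", (-np.array(c["R"]).T@c["t"]).round(3))
```

```text
[[243, 19], [352, 42], [313, 194], [217, 177]] [[0.4045, 0.2253], [0.537, 0.2094], [0.5135, 0.0152], [0.3807, 0.0304]]
(458.9613342285156, 119.80886840820312) (198.9442901611328, 136.11448669433594) 83.04957580566406
cork [[0.43136862 0.12970582]] camera [0.422 0.142 0.465]
```

>>> step_arm(steps=[{"dx": -45, "dy": 0, "dz": 0, "ax": 0, "ay": 0, "az": 0.1}, {"dx": -90, "dy": 0, "dz": 0, "ax": 0, "ay": 0, "az": 0.2}, {"dx": -135, "dy": 0, "dz": 0, "ax": 0, "ay": 0, "az": 0.3}, {"dx": -180, "dy": 0, "dz": 0, "ax": 0, "ay": 0, "az": 0.4}, {"dx": -200, "dy": 0, "dz": 0, "ax": 0, "ay": 0, "az": 0.42}])

```text
clock: 2.15
eef_pos: [0.4431, -0.1384, 0.3024]
eef_rot: [[0.339, 0.941, 0.0], [0.941, -0.339, -0.001], [-0.001, 0.001, -1.0]]
wrist_force: [-0.1, -1.4, 0.7]
gripper_width: 0.0939
grip_force: 0.0
```

Run:
```python
from h import *
import json
c=get_calibration('wrist');im=camera('wrist');cv2.imwrite('pics/w2.png',im)
json.dump({k:np.array(v).tolist() for k,v in c.items() if k in('fx','fy','cx','cy','R','t')},open('w2.json','w'))
go(.441,-.163,.30,-20)
```

```text
clock 2.2 pos [ 0.4432 -0.1404  0.3025] yaw -19.93 tilt [ 0.001 -0.003 -1.   ] q [-15.4  18.3  39.3 109.6 -13.5  56.7  10. ] shift [-22.    5.6   2.6] az 0.001
```

View pics/w2.png

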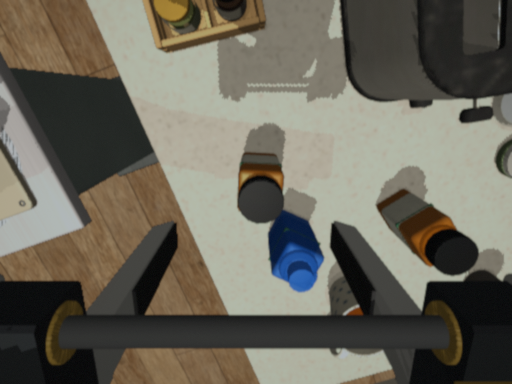

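The cap of the front bottle is at (261,199). Its far body edge runs from (242,153) to (281,155), almost parallel to the image rows, so the bottle is nearly aligned with the tool. The blue bottle sits next to it at (296,250).

Run:
```python
from h import *
import json
c=json.load(open('w2.json'));b=cv2.imread('pics/w2.png');hsv=cv2.cvtColor(b,cv2.COLOR_BGR2HSV)
roi=np.zeros(b.shape[:2],np.uint8);roi[130:228,232:288]=255
v=cv2.inRange(hsv,(0,0,0),(180,90,85))&roi
v=cv2.morphologyEx(v,cv2.MORPH_OPEN,np.ones((9,9)))
for k in fit(v,300,4000):
    e=cv2.minEnclosingCircle(k);x=cv2.fitEllipse(k);print("cap",e,x,ray(c,[e[0],x[0]],.152).round(4).tolist())
# amber band: left and right edge lines, and top edge of the body (z=0)
a=cv2.inRange(hsv,(3,140,50),(22,255,255))&roi
ys=range(170,180)
L=np.array([[np.flatnonzero(a[y]).min(),y] for y in ys if a[y].any()]);R=np.array([[np.flatnonzero(a[y]).max(),y] for y in ys if a[y].any()])
print(L.tolist(),R.tolist())
# upper amber border per column
T=np.array([[x,np.flatnonzero(a[150:200,x]).min()+150] for x in range(243,280) if a[150:200,x].any()])
print(T[:,1].tolist())
```

```text
cap ((260.756103515625, 200.15853881835938), 23.855588912963867) ((260.5182800292969, 199.77798461914062), (44.61328887939453, 45.84693145751953), 136.1266632080078) [[0.4423, -0.1622], [0.4422, -0.1617]]
[[240, 170], [240, 171], [240, 172], [239, 173], [239, 174], [239, 175], [239, 176], [239, 177], [239, 178], [239, 179]] [[280, 170], [280, 171], [281, 172], [281, 173], [282, 174], [282, 175], [282, 176], [282, 177], [282, 178], [282, 179]]
[164, 164, 163, 163, 164, 164, 164, 164, 164, 164, 164, 164, 164, 164, 164, 164, 164, 164, 164, 154, 164, 154, 154, 164, 165, 165, 165, 165, 165, 165, 165, 165, 165, 165, 165, 166, 167]
```

>>> step_arm(steps=[{"dx": -21, "dy": 6, "dz": 0, "ax": 0, "ay": 0, "az": 0}, {"dx": -21, "dy": 6, "dz": 45, "ax": 0, "ay": 0, "az": 0}, {"dx": -21, "dy": 6, "dz": 90, "ax": 0, "ay": 0, "az": 0}, {"dx": -21, "dy": 6, "dz": 110, "ax": 0, "ay": 0, "az": 0}, {"dx": -21, "dy": 6, "dz": 110, "ax": 0, "ay": 0, "az": 0}])

```text
clock: 2.7
eef_pos: [0.44, -0.1548, 0.1897]
eef_rot: [[0.333, 0.943, -0.007], [0.943, -0.333, 0.003], [0.0, -0.007, -1.0]]
wrist_force: [0.2, 0.1, 0.7]
gripper_width: 0.0938
grip_force: 0.0
```

```bash
python3 -c "
from h import *
go(.4418,-.1624,.145,-20)"
```

```text
clock 2.7 pos [ 0.44   -0.1548  0.1897] yaw -19.43 tilt [-0.007  0.003 -1.   ] q [ -7.4  27.5  33.4 117.7 -22.5  41.5  20.9] shift [-6.5  4.6 44.7] az 0.01
```

>>> step_arm(steps=[{"dx": 0, "dy": 0, "dz": 0, "ax": 0, "ay": 0, "az": 0}, {"dx": 0, "dy": 0, "dz": 0, "ax": 0, "ay": 0, "az": 0}, {"dx": 0, "dy": 0, "dz": 0, "ax": 0, "ay": 0, "az": 0}])

```text
clock: 3.0
eef_pos: [0.4428, -0.1576, 0.1937]
eef_rot: [[0.335, 0.942, 0.003], [0.942, -0.335, -0.0], [0.001, 0.003, -1.0]]
wrist_force: [0.6, -0.6, -0.4]
gripper_width: 0.0937
grip_force: 0.0
```

```bash
python3 -c "
from h import *
go(.4418,-.1624,.145,-20)"
```

```text
clock 3.0 pos [ 0.4428 -0.1576  0.1937] yaw -19.54 tilt [ 0.003 -0.    -1.   ] q [ -7.4  27.1  33.7 117.4 -22.5  41.6  20.9] shift [-4.8  0.6 48.7] az 0.008
```

>>> step_arm(steps=[{"dx": -5, "dy": 0.5, "dz": 24, "ax": 0, "ay": 0, "az": 0}, {"dx": -5, "dy": 0.5, "dz": 49, "ax": 0, "ay": 0, "az": 0}, {"dx": -5, "dy": 0.5, "dz": 49, "ax": 0, "ay": 0, "az": 0}, {"dx": -5, "dy": 0.5, "dz": 49, "ax": 0, "ay": 0, "az": 0}])

```text
clock: 3.4
eef_pos: [0.4408, -0.1628, 0.1442]
eef_rot: [[0.336, 0.942, 0.001], [0.942, -0.336, -0.0], [0.0, 0.001, -1.0]]
wrist_force: [0.1, -1.1, 0.9]
gripper_width: 0.094
grip_force: 0.0
```

```bash
python3 -c "
from h import *
go(.4418,-.1624,.145,-20)
im=camera('wrist');cv2.imwrite('pics/w3.png',im)"
```

```text
clock 3.4 pos [ 0.4408 -0.1628  0.1442] yaw -19.61 tilt [ 0.001 -0.    -1.   ] q [ -3.4  31.5  29.5 120.1 -26.9  34.7  25.4] shift [ 0.7  0.8 -0.8] az 0.007
```

View pics/w3.png

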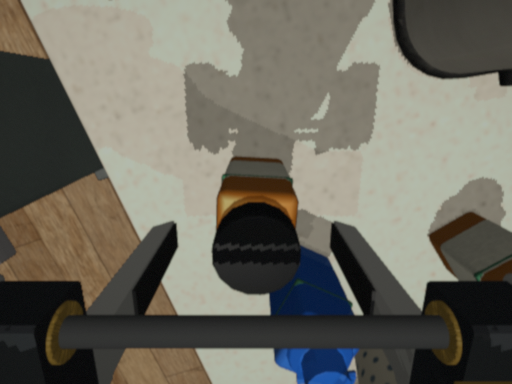

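The cap sits between the fingers (centre about (256,250), finger edges at 177 and 332). The body edge slopes about 1–1.5°, so the bottle's yaw is about -21°. Gripping.

>>> step_arm(steps=[{"dx": 0, "dy": 0.5, "dz": 0, "ax": 0, "ay": 0, "az": 0}, {"dx": 0, "dy": 0.5, "dz": 0, "ax": 0, "ay": 0, "az": 0}, {"dx": 0, "dy": 0.5, "dz": 0, "ax": 0, "ay": 0, "az": 0}, {"dx": 0, "dy": 0.5, "dz": 0, "ax": 0, "ay": 0, "az": 0}, {"dx": 0, "dy": 0.5, "dz": 0, "ax": 0, "ay": 0, "az": 0}], grip=255, grip_force=40)

```text
clock: 3.95
eef_pos: [0.441, -0.1628, 0.1436]
eef_rot: [[0.335, 0.942, 0.0], [0.942, -0.335, 0.0], [0.0, 0.0, -1.0]]
wrist_force: [0.6, -0.6, 0.2]
gripper_width: 0.0573
grip_force: 0.0
```

>>> step_arm(steps=[{"dx": 0, "dy": 0, "dz": 0, "ax": 0, "ay": 0, "az": 0}, {"dx": 0, "dy": 0, "dz": 0, "ax": 0, "ay": 0, "az": 0}, {"dx": 0, "dy": 0, "dz": 0, "ax": 0, "ay": 0, "az": 0}])

```text
clock: 4.25
eef_pos: [0.4411, -0.1629, 0.1435]
eef_rot: [[0.335, 0.942, 0.0], [0.942, -0.335, -0.0], [-0.0, 0.0, -1.0]]
wrist_force: [-0.7, -0.1, 0.2]
gripper_width: 0.047
grip_force: 40.0
```

>>> step_arm(steps=[{"dx": 0, "dy": 0, "dz": -10, "ax": 0, "ay": 0, "az": 0}, {"dx": 0, "dy": 0, "dz": -35, "ax": 0, "ay": 0, "az": 0}, {"dx": 0, "dy": 0, "dz": -65, "ax": 0, "ay": 0, "az": 0}, {"dx": 0, "dy": 0, "dz": -95, "ax": 0, "ay": 0, "az": 0}, {"dx": 0, "dy": 0, "dz": -120, "ax": 0, "ay": 0, "az": 0}])

```text
clock: 4.75
eef_pos: [0.4404, -0.1629, 0.2652]
eef_rot: [[0.336, 0.942, -0.0], [0.942, -0.336, -0.0], [-0.0, -0.0, -1.0]]
wrist_force: [1.0, 0.1, -4.3]
gripper_width: 0.0471
grip_force: 40.0
```

```bash
python3 -c "
from h import *
go(.4275,.1245,.265,-5.2);print(state()['wrist_force'],state()['gripper_width'])"
```

```text
clock 4.75 pos [ 0.4404 -0.1629  0.2652] yaw -19.62 tilt [-0. -0. -1.] q [-11.   21.6  38.3 112.1 -16.8  51.9  16.3] shift [ 2.664e+02 -1.087e+02  1.000e-01] az -0.252
[ 1.03283318  0.11239329 -4.28970653] 0.04708483433231618
```

>>> step_arm(steps=[{"dx": 15, "dy": -6, "dz": 0, "ax": 0, "ay": 0, "az": -0.02}, {"dx": 45, "dy": -18, "dz": 0, "ax": 0, "ay": 0, "az": -0.05}, {"dx": 80, "dy": -33, "dz": 0, "ax": 0, "ay": 0, "az": -0.09}, {"dx": 115, "dy": -47, "dz": 0, "ax": 0, "ay": 0, "az": -0.12}, {"dx": 150, "dy": -61, "dz": 0, "ax": 0, "ay": 0, "az": -0.15}])

```text
clock: 5.25
eef_pos: [0.4328, 0.0004, 0.2637]
eef_rot: [[0.19, 0.982, -0.001], [0.982, -0.19, 0.0], [0.0, -0.001, -1.0]]
wrist_force: [0.4, -0.3, -2.6]
gripper_width: 0.0476
grip_force: 40.0
```

>>> step_arm(steps=[{"dx": 35, "dy": -4, "dz": 0, "ax": 0, "ay": 0, "az": -0.03}, {"dx": 65, "dy": -15, "dz": 0, "ax": 0, "ay": 0, "az": -0.06}, {"dx": 90, "dy": -24, "dz": 0, "ax": 0, "ay": 0, "az": -0.08}, {"dx": 105, "dy": -29, "dz": 0, "ax": 0, "ay": 0, "az": -0.1}, {"dx": 110, "dy": -31, "dz": 0, "ax": 0, "ay": 0, "az": -0.1}])

```text
clock: 5.75
eef_pos: [0.4239, 0.1144, 0.2635]
eef_rot: [[0.089, 0.996, -0.0], [0.996, -0.089, 0.0], [0.0, -0.0, -1.0]]
wrist_force: [0.5, 0.2, -2.8]
gripper_width: 0.047
grip_force: 40.0
```

>>> step_arm(steps=[{"dx": 0, "dy": 0, "dz": 0, "ax": 0, "ay": 0, "az": 0}, {"dx": 0, "dy": 0, "dz": 0, "ax": 0, "ay": 0, "az": 0}, {"dx": 0, "dy": 0, "dz": 0, "ax": 0, "ay": 0, "az": 0}])

```text
clock: 6.05
eef_pos: [0.4245, 0.1112, 0.2635]
eef_rot: [[0.095, 0.996, -0.0], [0.996, -0.095, -0.001], [-0.001, -0.0, -1.0]]
wrist_force: [0.1, -0.4, -3.9]
gripper_width: 0.0474
grip_force: 40.0
```

```bash
python3 -c "
from h import *
go(.4275,.1245,.265,-5.2);print(state()['wrist_force'])"
```

```text
clock 6.05 pos [0.4245 0.1112 0.2635] yaw -5.43 tilt [-0.    -0.001 -1.   ] q [-43.3  17.8  32.6 116.3 -12.5  49.3  -9.2] shift [13.5  1.7 -1.5] az -0.004
[ 0.05381015 -0.38288517 -3.88676201]
```

>>> step_arm(steps=[{"dx": 13.5, "dy": 1.7, "dz": 0, "ax": 0, "ay": 0, "az": 0}, {"dx": 13.5, "dy": 1.7, "dz": 15, "ax": 0, "ay": 0, "az": 0}, {"dx": 13.5, "dy": 1.7, "dz": 40, "ax": 0, "ay": 0, "az": 0}, {"dx": 13.5, "dy": 1.7, "dz": 60, "ax": 0, "ay": 0, "az": 0}, {"dx": 13.5, "dy": 1.7, "dz": 60, "ax": 0, "ay": 0, "az": 0}])

```text
clock: 6.55
eef_pos: [0.4292, 0.1252, 0.2035]
eef_rot: [[0.095, 0.995, 0.002], [0.995, -0.095, -0.001], [-0.0, 0.002, -1.0]]
wrist_force: [-0.0, -1.9, -0.3]
gripper_width: 0.0517
grip_force: 39.6
```

>>> step_arm(steps=[{"dx": 0, "dy": 0, "dz": 0, "ax": 0, "ay": 0, "az": 0}, {"dx": 0, "dy": 0, "dz": 0, "ax": 0, "ay": 0, "az": 0}, {"dx": 0, "dy": 0, "dz": 0, "ax": 0, "ay": 0, "az": 0}])

```text
clock: 6.85
eef_pos: [0.4274, 0.1267, 0.2037]
eef_rot: [[0.091, 0.996, 0.0], [0.996, -0.091, 0.0], [0.0, 0.0, -1.0]]
wrist_force: [-0.4, -0.8, 0.7]
gripper_width: 0.0517
grip_force: 39.6
```

```bash
python3 -c "
from h import *
import json
c=get_calibration('wrist');im=camera('wrist')
json.dump({k:np.array(v).tolist() for k,v in c.items() if k in('fx','fy','cx','cy','R','t')},open('w4.json','w'))
cv2.imwrite('pics/w4r.png',im);cv2.imwrite('pics/w4.png',cv2.resize(im[80:300,130:390],None,fx=2.5,fy=2.5,interpolation=cv2.INTER_CUBIC))
go(.4275,.1245,.205,-5.2);print(state()['wrist_force'])"
```

```text
clock 6.9 pos [0.4274 0.1266 0.2037] yaw -5.23 tilt [ 0.  0. -1.] q [-41.4  23.5  29.3 119.9 -17.4  40.6  -6. ] shift [-2.1  0.3 -1.3] az -0.001
[ 0.41837535 -0.43998531  0.92250332]
```

View pics/w4.png

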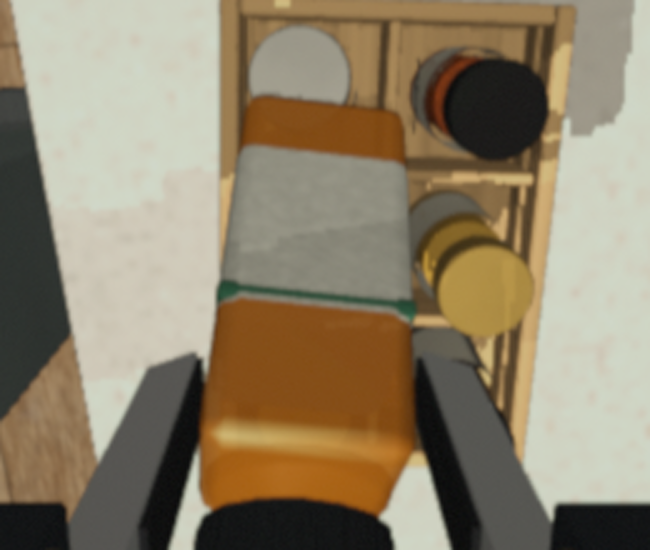

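The bottle has swung about the jaw axis. Its base edge (crop (245–400, 100)) rests on the white-lidded jar's lid, tilted about 39°, and the jaws now hold the upper body (opening 51.7 mm). To mend it I'll grip harder, lift slowly clear, and right it over the open worktop.

>>> step_arm(steps=[{"dx": 0, "dy": 0, "dz": 0, "ax": 0, "ay": 0, "az": 0}, {"dx": 0, "dy": 0, "dz": -3, "ax": 0, "ay": 0, "az": 0}, {"dx": 0, "dy": 0, "dz": -8, "ax": 0, "ay": 0, "az": 0}, {"dx": 0, "dy": 0, "dz": -14, "ax": 0, "ay": 0, "az": 0}, {"dx": 0, "dy": 0, "dz": -18, "ax": 0, "ay": 0, "az": 0}], grip=255, grip_force=60)

```text
clock: 7.4
eef_pos: [0.4273, 0.1263, 0.222]
eef_rot: [[0.092, 0.996, 0.0], [0.996, -0.092, 0.0], [0.0, 0.0, -1.0]]
wrist_force: [0.5, -0.4, -2.6]
gripper_width: 0.0509
grip_force: 59.4
```

```bash
cat >> h.py <<'E'
def edges(im,c,roi):
    "rows of the bottle: left/right body edges -> depth from the 52 mm width -> tool frame x,z"
    s=state();R=np.array(s["eef_rot"]);p=np.array(s["eef_pos"]);Rc=np.array(c["R"]);o=-Rc.T@c["t"]
    hsv=cv2.cvtColor(im,cv2.COLOR_BGR2HSV);x0,x1,y0,y1=roi
    m=cv2.inRange(hsv,(3,150,60),(16,255,255));m[:, :x0]=0;m[:,x1:]=0;m[:y0]=0;m[y1:]=0
    g=cv2.inRange(hsv,(65,60,20),(95,255,255));g[:, :x0]=0;g[:,x1:]=0;g[:y0]=0;g[y1:]=0
    for nm,mm in(("amber",m),("green",g)):
        ys=[y for y in range(y0,y1) if (mm[y]>0).sum()>(25 if nm=="amber" else 8)]
        if not ys: print(nm,"none");continue
        for y in sorted({ys[0]+1,ys[len(ys)//2],ys[-1]}):
            xs=np.flatnonzero(mm[y]) if nm=="amber" else np.flatnonzero(mm[max(0,y-6):y+7].any(0))
            w=xs.max()-xs.min()+1;d=c["fx"]*.052/w
            q=o+Rc.T@np.array([((xs.max()+xs.min())/2-c["cx"])/c["fx"]*d,(y-c["cy"])/c["fy"]*d,d])
            print(nm,"row",y,"w",w,"depth",round(d,3),"tool",(R.T@(q-p)*1000).round(0),"world",(q*1000).round(0))
E
python3 -c "
from h import *
import json
print('before');s=state()
im=cv2.imread('pics/w4r.png');c=json.load(open('w4.json'));edges(im,c,(205,300,105,285))
c=get_calibration('wrist');im=camera('wrist');cv2.imwrite('pics/w5.png',im);edges(im,c,(205,300,80,285))
go(.4275,.1245,.205,-5.2);print(state()['wrist_force'],state()['gripper_width'])"
```

```text
before
amber row 122 w 46 depth 0.359 tool [ 53.  -3. 222.] world [429. 180.   0.]
amber row 228 w 81 depth 0.204 tool [ 1.  0. 45.] world [427. 127. 177.]
amber row 281 w 71 depth 0.233 tool [-48.  -4.  60.] world [419.  79. 162.]
green row 196 w 79 depth 0.209 tool [19.  1. 55.] world [430. 145. 167.]
green row 198 w 79 depth 0.209 tool [18.  1. 55.] world [430. 144. 167.]
green row 201 w 79 depth 0.209 tool [16.  1. 54.] world [430. 142. 168.]
amber row 124 w 37 depth 0.446 tool [ 43. -10. 292.] world [422. 170. -69.]
amber row 228 w 81 depth 0.204 tool [ 1. -0. 27.] world [427. 127. 196.]
amber row 281 w 73 depth 0.226 tool [-45.  -5.  37.] world [419.  82. 186.]
green row 196 w 78 depth 0.212 tool [18.  1. 40.] world [430. 144. 183.]
green row 199 w 79 depth 0.209 tool [17.  1. 37.] world [430. 143. 186.]
green row 202 w 79 depth 0.209 tool [15.  1. 36.] world [430. 141. 186.]
clock 7.45 pos [0.4277 0.1264 0.2224] yaw -5.26 tilt [ 0.001  0.001 -1.   ] q [-42.5  21.8  30.5 118.6 -15.9  43.4  -7.4] shift [-1.9 -0.  17.4] az -0.001
[-0.23996035 -0.66588621 -2.76277729] 0.051372169423132406
```

>>> step_arm(steps=[{"dx": 0, "dy": 0, "dz": -6, "ax": 0, "ay": 0, "az": 0}, {"dx": -4, "dy": 0, "dz": -14, "ax": 0, "ay": 0, "az": 0}, {"dx": -12, "dy": 1, "dz": -22, "ax": 0, "ay": 0, "az": 0}, {"dx": -24, "dy": 2, "dz": -28, "ax": 0, "ay": -0.03, "az": 0}, {"dx": -38, "dy": 3, "dz": -30, "ax": 0, "ay": -0.08, "az": 0}])

```text
clock: 7.95
eef_pos: [0.4273, 0.0862, 0.2528]
eef_rot: [[0.094, 0.996, -0.006], [0.992, -0.094, -0.08], [-0.08, 0.002, -0.997]]
wrist_force: [0.5, 0.2, -2.9]
gripper_width: 0.051
grip_force: 59.4
```

```bash
python3 -c "
from h import *
c=get_calibration('wrist');im=camera('wrist');cv2.imwrite('pics/w6.png',im);edges(im,c,(205,300,80,285))
go(.43,-.052,.25,-5.2);print(state()['wrist_force'],state()['gripper_width'])"
```

```text
amber row 123 w 38 depth 0.434 tool [ 47.  -7. 279.] world [423. 109. -30.]
amber row 228 w 80 depth 0.206 tool [ 0. -0. 28.] world [427.  84. 224.]
amber row 281 w 73 depth 0.226 tool [-44.  -4.  36.] world [419.  40. 220.]
green row 196 w 78 depth 0.212 tool [19.  1. 39.] world [430. 101. 212.]
green row 199 w 79 depth 0.209 tool [18.  1. 36.] world [430. 100. 215.]
green row 202 w 79 depth 0.209 tool [16.  1. 36.] world [430.  98. 216.]
clock 8.0 pos [0.4273 0.0855 0.2526] yaw -5.36 tilt [-0.006 -0.084 -0.996] q [-44.6  19.7  34.6 116.5  -8.6  48.7 -11. ] shift [-136.    15.6   14.1] az -0.003
[ 0.35153184 -0.76066329 -3.48437494] 0.05144706723248181
```

>>> step_arm(steps=[{"dx": -15, "dy": 2, "dz": 1, "ax": 0, "ay": -0.05, "az": 0}, {"dx": -31, "dy": 3, "dz": 2, "ax": 0, "ay": -0.11, "az": 0}, {"dx": -48, "dy": 5, "dz": 4, "ax": 0, "ay": -0.18, "az": 0}, {"dx": -65, "dy": 7, "dz": 6, "ax": 0, "ay": -0.25, "az": 0}, {"dx": -80, "dy": 9, "dz": 7, "ax": 0, "ay": -0.32, "az": 0}])

```text
clock: 8.5
eef_pos: [0.4285, 0.0065, 0.2513]
eef_rot: [[0.086, 0.996, -0.036], [0.917, -0.093, -0.389], [-0.39, 0.001, -0.921]]
wrist_force: [0.9, -0.4, -2.9]
gripper_width: 0.0513
grip_force: 59.4
```

```bash
python3 -c "
from h import *
c=get_calibration('wrist');im=camera('wrist');cv2.imwrite('pics/w7.png',im);edges(im,c,(205,300,80,285))
go(.43,-.052,.25,-5.2);print(state()['wrist_force'],state()['gripper_width'])"
```

```text
amber row 124 w 40 depth 0.413 tool [ 47.  -5. 256.] world [418. -51.  -4.]
amber row 232 w 83 depth 0.199 tool [ 0. -1. 20.] world [427.  -1. 232.]
amber row 281 w 74 depth 0.223 tool [-43.  -5.  33.] world [419. -45. 237.]
green row 195 w 78 depth 0.212 tool [19.  1. 39.] world [430.   8. 208.]
green row 198 w 79 depth 0.209 tool [18.  1. 36.] world [430.   8. 211.]
green row 201 w 79 depth 0.209 tool [16.  1. 35.] world [430.   7. 212.]
clock 8.55 pos [0.4283 0.0062 0.2506] yaw -5.24 tilt [-0.037 -0.393 -0.919] q [-51.7  26.1  42.5 116.2   6.3  51.  -20.7] shift [-52.9   7.   23.4] az -0.001
[ 0.31255069  0.16168725 -4.92312717] 0.05125481282358877
```

View pics/w7.png

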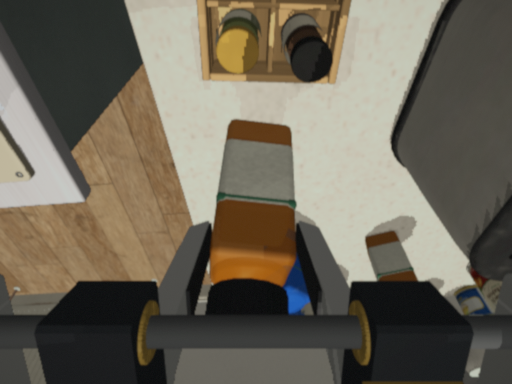

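>>> step_arm(steps=[{"dx": -16, "dy": 2, "dz": 7, "ax": 0, "ay": -0.06, "az": 0}, {"dx": -34, "dy": 4, "dz": 15, "ax": 0, "ay": -0.12, "az": 0}, {"dx": -47, "dy": 6, "dz": 25, "ax": 0, "ay": -0.18, "az": 0}, {"dx": -44, "dy": 7, "dz": 45, "ax": 0, "ay": -0.22, "az": 0}, {"dx": -34, "dy": 7, "dz": 68, "ax": 0, "ay": -0.22, "az": 0}])

```text
clock: 9.05
eef_pos: [0.4311, -0.05, 0.2006]
eef_rot: [[0.075, 0.996, -0.051], [0.812, -0.091, -0.577], [-0.579, 0.002, -0.815]]
wrist_force: [-0.5, 0.7, -3.2]
gripper_width: 0.0513
grip_force: 59.6
```

```bash
python3 -c "
from h import *
c=get_calibration('wrist');im=camera('wrist');cv2.imwrite('pics/w8.png',im);edges(im,c,(205,300,80,285))
b=camera('scene');cv2.imwrite('pics/s8.png',cv2.resize(b[150:310,140:360],None,fx=3.5,fy=3.5,interpolation=cv2.INTER_CUBIC))
go(.43,-.052,.15,-5.2);print(state()['wrist_force'],state()['gripper_width'])"
```

```text
amber row 123 w 44 depth 0.375 tool [ 49.  -1. 217.] world [ 420. -135.   -8.]
amber row 232 w 82 depth 0.201 tool [-3.  1. 21.] world [429. -64. 182.]
amber row 281 w 73 depth 0.226 tool [-46.  -3.  34.] world [ 421. -106.  197.]
green row 196 w 79 depth 0.209 tool [17.  3. 34.] world [432. -56. 160.]
green row 198 w 79 depth 0.209 tool [16.  3. 34.] world [432. -57. 161.]
green row 201 w 79 depth 0.209 tool [14.  3. 34.] world [432. -58. 162.]
clock 9.15 pos [ 0.429  -0.0503  0.1996] yaw -5.27 tilt [-0.056 -0.578 -0.814] q [-51.9  37.6  44.9 120.1  12.2  43.1 -26. ] shift [27.5  1.3 41.3] az -0.001
[-0.37495477 -0.9966415  -3.10609328] 0.051085077682708195
```

View pics/s8.png

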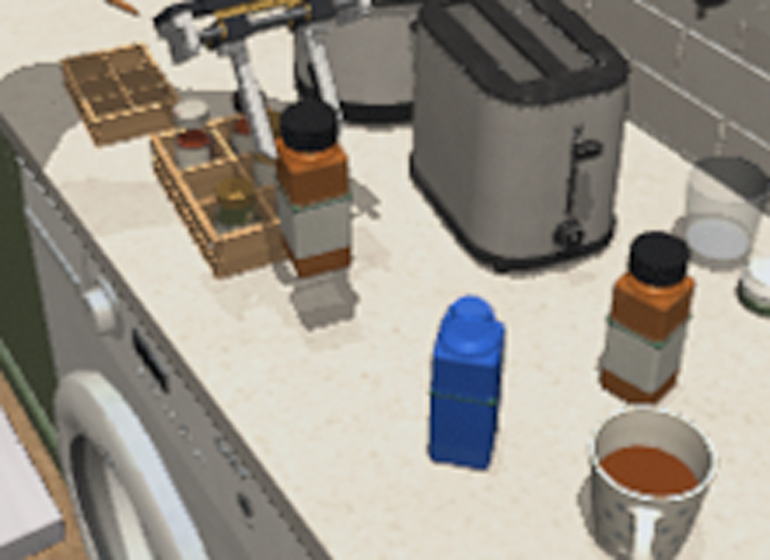

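The bottle hangs nearly upright over the open worktop, with its base at crop (318,265) and its shadow below at (325,300). Lowering it.

>>> step_arm(steps=[{"dx": 7, "dy": 0, "dz": 10, "ax": 0, "ay": 0, "az": 0}, {"dx": 16, "dy": 0, "dz": 22, "ax": 0, "ay": 0, "az": 0}, {"dx": 25, "dy": 0, "dz": 35, "ax": 0, "ay": 0, "az": 0}, {"dx": 31, "dy": 0, "dz": 44, "ax": 0, "ay": 0, "az": 0}, {"dx": 34, "dy": 0, "dz": 48, "ax": 0, "ay": 0, "az": 0}])

```text
clock: 9.65
eef_pos: [0.4302, -0.0511, 0.1423]
eef_rot: [[0.075, 0.996, -0.053], [0.811, -0.092, -0.578], [-0.581, 0.0, -0.814]]
wrist_force: [-0.4, -0.5, -3.2]
gripper_width: 0.0514
grip_force: 59.6
```

>>> step_arm(steps=[{"dx": 2, "dy": 0, "dz": 3, "ax": 0, "ay": 0, "az": 0}, {"dx": 4, "dy": 0, "dz": 6, "ax": 0, "ay": 0, "az": 0}, {"dx": 4, "dy": 0, "dz": 6, "ax": 0, "ay": 0, "az": 0}])

```text
clock: 9.95
eef_pos: [0.4301, -0.0514, 0.1354]
eef_rot: [[0.075, 0.996, -0.053], [0.811, -0.092, -0.578], [-0.581, 0.0, -0.814]]
wrist_force: [-0.7, 0.3, -3.4]
gripper_width: 0.0511
grip_force: 59.6
```

>>> step_arm(steps=[{"dx": 1, "dy": 0, "dz": 2, "ax": 0, "ay": 0, "az": 0}, {"dx": 2, "dy": 0, "dz": 4, "ax": 0, "ay": 0, "az": 0}, {"dx": 3, "dy": 0, "dz": 5, "ax": 0, "ay": 0, "az": 0}, {"dx": 3, "dy": 0, "dz": 5, "ax": 0, "ay": 0, "az": 0}])

```text
clock: 10.35
eef_pos: [0.4299, -0.0519, 0.1295]
eef_rot: [[0.075, 0.996, -0.054], [0.81, -0.092, -0.579], [-0.581, -0.0, -0.814]]
wrist_force: [-0.6, 0.4, -3.1]
gripper_width: 0.0515
grip_force: 59.6
```

```bash
python3 -c "
from h import *
c=get_calibration('scene');b=camera('scene');cv2.imwrite('pics/s9.png',b)
hsv=cv2.cvtColor(b,cv2.COLOR_BGR2HSV)
m=cv2.inRange(hsv,(3,150,40),(16,255,255));m[:150]=0;m[310:]=0;m[:,:205]=0;m[:,255:]=0
ks=sorted(fit(m,15,4000),key=cv2.contourArea)[-2:]
for k in ks: print(cv2.boundingRect(k), 'lowest',k[k[:,0,1].argmax(),0])
R=np.array(c['R']);t=np.array(c['t'])
for X in ([.43,-.111,0],[.404,-.111,0],[.43,-.111,.02],[.404,-.111,.02]):
    q=R@X+t;print(X,(q[0]/q[2]*c['fx']+c['cx']).round(1),(q[1]/q[2]*c['fy']+c['cy']).round(1))
print(state()['eef_pos'],state()['wrist_force'])"
```

```text
(226, 238, 15, 8) lowest [227 245]
(220, 209, 20, 18) lowest [225 226]
[0.43, -0.111, 0] 236.7 248.7
[0.404, -0.111, 0] 229.6 251.8
[0.43, -0.111, 0.02] 236.6 243.9
[0.404, -0.111, 0.02] 229.4 247.0
[ 0.42990836 -0.05186473  0.12959506] [-0.4430593  -0.49574533 -2.77356205]
```

>>> step_arm(steps=[{"dx": 2, "dy": 0, "dz": 3, "ax": 0, "ay": 0, "az": 0}, {"dx": 4, "dy": 0, "dz": 6, "ax": 0, "ay": 0, "az": 0}, {"dx": 5, "dy": 0, "dz": 7, "ax": 0, "ay": 0, "az": 0}])

```text
clock: 10.7
eef_pos: [0.4298, -0.0519, 0.1206]
eef_rot: [[0.074, 0.996, -0.054], [0.81, -0.092, -0.579], [-0.581, -0.001, -0.814]]
wrist_force: [-0.2, 0.2, -3.4]
gripper_width: 0.0512
grip_force: 59.6
```

>>> step_arm(steps=[{"dx": 1, "dy": 0, "dz": 2, "ax": 0, "ay": 0, "az": 0}, {"dx": 3, "dy": 0, "dz": 4, "ax": 0, "ay": 0, "az": 0}, {"dx": 3, "dy": 0, "dz": 4, "ax": 0, "ay": 0, "az": 0}])

```text
clock: 11.0
eef_pos: [0.4319, -0.0517, 0.1174]
eef_rot: [[0.075, 0.996, -0.051], [0.81, -0.09, -0.579], [-0.581, 0.002, -0.814]]
wrist_force: [1.5, 6.2, 15.3]
gripper_width: 0.051
grip_force: 60.0
```

>>> step_arm(steps=[{"dx": -0.6, "dy": 0, "dz": -0.8, "ax": 0, "ay": 0, "az": 0}, {"dx": -0.6, "dy": 0, "dz": -0.8, "ax": 0, "ay": 0, "az": 0}, {"dx": -0.6, "dy": 0, "dz": -0.8, "ax": 0, "ay": 0, "az": 0}], grip=255, grip_force=5)

```text
clock: 11.3
eef_pos: [0.4313, -0.0516, 0.1174]
eef_rot: [[0.075, 0.996, -0.051], [0.811, -0.091, -0.578], [-0.581, 0.002, -0.814]]
wrist_force: [2.7, 2.9, 5.3]
gripper_width: 0.0523
grip_force: 5.0
```

>>> step_arm(steps=[{"dx": 0, "dy": 0, "dz": 0, "ax": 0, "ay": 0, "az": 0}, {"dx": 0, "dy": 0, "dz": 0, "ax": 0, "ay": 0, "az": 0}, {"dx": 0, "dy": 0, "dz": 0, "ax": 0, "ay": 0, "az": 0}, {"dx": 0, "dy": 0, "dz": 0, "ax": 0, "ay": 0, "az": 0}], grip=60)

```text
clock: 11.7
eef_pos: [0.4292, -0.0521, 0.1169]
eef_rot: [[0.075, 0.996, -0.055], [0.81, -0.093, -0.579], [-0.582, -0.001, -0.814]]
wrist_force: [0.3, -0.7, -0.6]
gripper_width: 0.0721
grip_force: 0.0
```

```bash
python3 -c "
from h import *
c=get_calibration('scene');b=camera('scene');cv2.imwrite('pics/s10.png',cv2.resize(b[150:290,170:300],None,fx=4,fy=4,interpolation=cv2.INTER_CUBIC))
go(.43,-.085,.22,-5.2);s=state();print(s['wrist_force'],s['gripper_width'])"
```

```text
clock 11.75 pos [ 0.4293 -0.052   0.117 ] yaw -5.31 tilt [-0.055 -0.579 -0.814] q [-48.5  46.6  40.7 123.1   9.3  31.9 -28.2] shift [-86.6   3.6 -64.8] az -0.002
[-0.37624901  0.70303406  0.43199494] 0.0717993909447397
```

View pics/s10.png

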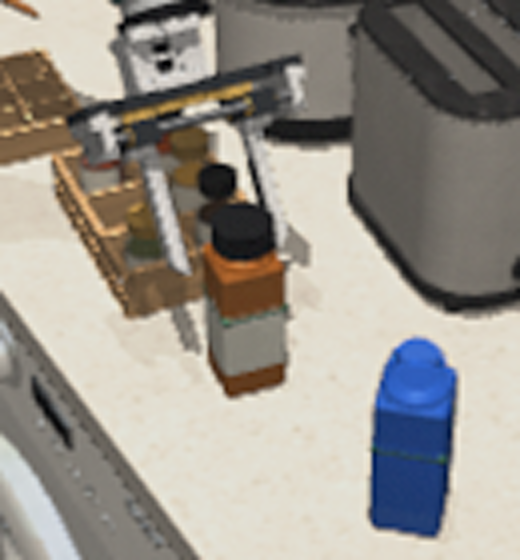

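The bottle now stands upright on the worktop (crop (245,300)), with the open fingers behind it. Backing off along the tool axis and levelling the tool.

>>> step_arm(steps=[{"dx": 0, "dy": 0, "dz": -25, "ax": 0, "ay": 0, "az": 0}, {"dx": 0, "dy": 0, "dz": -65, "ax": 0, "ay": 0, "az": 0}, {"dx": 0, "dy": 0, "dz": -105, "ax": 0, "ay": 0, "az": 0}, {"dx": -15, "dy": 0, "dz": -140, "ax": 0, "ay": 0.1, "az": 0}, {"dx": -40, "dy": 0, "dz": -150, "ax": 0, "ay": 0.22, "az": 0}], grip=0)

```text
clock: 12.25
eef_pos: [0.4374, 0.007, 0.2635]
eef_rot: [[0.077, 0.997, -0.03], [0.92, -0.082, -0.384], [-0.385, 0.002, -0.923]]
wrist_force: [1.9, -0.9, 0.5]
gripper_width: 0.0938
grip_force: 0.0
```

```bash
python3 -c "
from h import *
go(.43,-.06,.26,-5.2)"
```

```text
clock 12.25 pos [0.4374 0.007  0.2635] yaw -4.71 tilt [-0.03  -0.384 -0.923] q [-51.   25.2  42.1 114.4   6.6  52.8 -19.9] shift [-60.8  -1.8  29.2] az 0.008
```

>>> step_arm(steps=[{"dx": -20, "dy": -1, "dz": 3, "ax": 0, "ay": 0.1, "az": 0}, {"dx": -40, "dy": -1, "dz": 6, "ax": 0, "ay": 0.22, "az": 0}, {"dx": -60, "dy": -2, "dz": 9, "ax": 0, "ay": 0.34, "az": 0}, {"dx": -68, "dy": -2, "dz": 11, "ax": 0, "ay": 0.394, "az": 0}, {"dx": -68, "dy": -2, "dz": 11, "ax": 0, "ay": 0.394, "az": 0}])

```text
clock: 12.75
eef_pos: [0.4259, -0.0677, 0.2795]
eef_rot: [[0.101, 0.995, 0.001], [0.995, -0.101, -0.005], [-0.005, 0.001, -1.0]]
wrist_force: [0.3, 0.4, 0.3]
gripper_width: 0.094
grip_force: 0.0
```

```bash
cat > m.py <<'E'
from h import *
c=get_calibration('wrist');im=camera('wrist');cv2.imwrite('pics/w11.png',im)
go(.43,-.085,.28,-5.2)
R=np.array(c['R']);t=np.array(c['t'])
q=R@[.432,-.085,.152]+t;u=int(q[0]/q[2]*c['fx']+c['cx']);v=int(q[1]/q[2]*c['fy']+c['cy']);print('expect cap px',u,v)
hsv=cv2.cvtColor(im,cv2.COLOR_BGR2HSV)
roi=np.zeros(im.shape[:2],np.uint8);roi[max(0,v-65):v+40,u-50:u+50]=255
k=cv2.morphologyEx(cv2.inRange(hsv,(0,0,0),(180,90,85))&roi,cv2.MORPH_OPEN,np.ones((9,9)))
for k in fit(k,300,6000):
    x=cv2.fitEllipse(k);print('cap',np.round(x[0],1),np.round(x[1],1),ray(c,[x[0]],.152).round(4))
a=cv2.inRange(hsv,(3,140,50),(22,255,255))&roi
k=max(fit(a,50,6000),key=cv2.contourArea);X,Y,w,h=cv2.boundingRect(k);print('amber box',X,Y,w,h)
T=np.array([[x,np.flatnonzero(a[:,x]).min()] for x in range(X+5,X+w-5)])
vx,vy,_,_=cv2.fitLine(T.astype(np.float32),cv2.DIST_HUBER,0,.01,.01).ravel()
e=R.T@[vx,vy,0];print('upper amber line px slope deg',np.degrees(np.arctan2(vy,vx)).round(2),'world yaw',np.degrees(np.arctan2(e[1],e[0])).round(2),T[:,1].tolist())
d=cv2.imread('pics/top.png')
tp=camera('top');ct=get_calibration('top')
h2=cv2.cvtColor(tp,cv2.COLOR_BGR2HSV)
for n,p in(('right edge white jar',0),):pass
E
python3 m.py
```

```text
clock 12.8 pos [ 0.4262 -0.0654  0.2789] yaw -5.56 tilt [-0.001 -0.006 -1.   ] q [-22.6  16.   35.  116.  -11.3  51.3  12.9] shift [-19.1   5.7  -1. ] az -0.006
expect cap px 261 201
cap [256.6 196.8] [48.1 48.2] [[ 0.4276 -0.0799]]
amber box 234 157 48 30
upper amber line px slope deg 4.15 world yaw -9.8 [157, 157, 157, 157, 157, 157, 157, 157, 157, 157, 157, 157, 157, 157, 157, 158, 158, 158, 158, 158, 158, 158, 158, 158, 158, 158, 158, 158, 159, 159, 159, 159, 159, 159, 159, 159, 159, 160]
```

>>> step_arm(steps=[{"dx": -14, "dy": 3, "dz": 20, "ax": 0, "ay": 0, "az": 0.04}, {"dx": -14, "dy": 3, "dz": 60, "ax": 0, "ay": 0, "az": 0.04}, {"dx": -14, "dy": 3, "dz": 90, "ax": 0, "ay": 0, "az": 0.04}, {"dx": -14, "dy": 3, "dz": 100, "ax": 0, "ay": 0, "az": 0.04}, {"dx": -14, "dy": 3, "dz": 100, "ax": 0, "ay": 0, "az": 0.04}])

```text
clock: 13.35
eef_pos: [0.4276, -0.077, 0.1775]
eef_rot: [[0.129, 0.992, -0.005], [0.992, -0.129, -0.006], [-0.007, -0.004, -1.0]]
wrist_force: [-0.5, -0.1, 0.2]
gripper_width: 0.0937
grip_force: 0.0
```

>>> step_arm(steps=[{"dx": 0, "dy": 0, "dz": 0, "ax": 0, "ay": 0, "az": 0}, {"dx": 0, "dy": 0, "dz": 0, "ax": 0, "ay": 0, "az": 0}])

```text
clock: 13.55
eef_pos: [0.4296, -0.0784, 0.1799]
eef_rot: [[0.131, 0.991, 0.002], [0.991, -0.131, -0.006], [-0.006, 0.003, -1.0]]
wrist_force: [-0.5, -0.1, 0.4]
gripper_width: 0.0937
grip_force: 0.0
```

```bash
python3 -c "
from h import *
go(.4276,-.0799,.115,-8)"
```

```text
clock 13.55 pos [ 0.4296 -0.0784  0.1799] yaw -7.5 tilt [ 0.002 -0.006 -1.   ] q [-15.3  25.3  30.1 122.9 -20.6  36.4  21.7] shift [-1.4 -1.9 64.9] az 0.009
```

>>> step_arm(steps=[{"dx": -1.5, "dy": -2, "dz": 25, "ax": 0, "ay": 0.006, "az": 0}, {"dx": -1.5, "dy": -2, "dz": 50, "ax": 0, "ay": 0.006, "az": 0}, {"dx": -1.5, "dy": -2, "dz": 65, "ax": 0, "ay": 0.006, "az": 0}, {"dx": -1.5, "dy": -2, "dz": 65, "ax": 0, "ay": 0.006, "az": 0}, {"dx": -1.5, "dy": -2, "dz": 65, "ax": 0, "ay": 0.006, "az": 0}])

```text
clock: 14.05
eef_pos: [0.427, -0.0805, 0.1147]
eef_rot: [[0.132, 0.991, 0.002], [0.991, -0.132, -0.0], [0.0, 0.002, -1.0]]
wrist_force: [0.7, 0.6, 0.6]
gripper_width: 0.094
grip_force: 0.0
```

>>> step_arm(steps=[{"dx": 0, "dy": 0, "dz": 0, "ax": 0, "ay": 0, "az": 0}, {"dx": 0, "dy": 0, "dz": 0, "ax": 0, "ay": 0, "az": 0}, {"dx": 0, "dy": 0, "dz": 0, "ax": 0, "ay": 0, "az": 0}, {"dx": 0, "dy": 0, "dz": 0, "ax": 0, "ay": 0, "az": 0}, {"dx": 0, "dy": 0, "dz": 0, "ax": 0, "ay": 0, "az": 0}], grip=255, grip_force=20)

```text
clock: 14.55
eef_pos: [0.4263, -0.0802, 0.1139]
eef_rot: [[0.131, 0.991, 0.0], [0.991, -0.131, -0.0], [0.0, 0.0, -1.0]]
wrist_force: [-0.0, -0.2, -0.1]
gripper_width: 0.0574
grip_force: 0.0
```

>>> step_arm(steps=[{"dx": 0, "dy": 0, "dz": 0, "ax": 0, "ay": 0, "az": 0}, {"dx": 0, "dy": 0, "dz": 0, "ax": 0, "ay": 0, "az": 0}, {"dx": 0, "dy": 0, "dz": 0, "ax": 0, "ay": 0, "az": 0}], grip_force=60)

```text
clock: 14.85
eef_pos: [0.4267, -0.0803, 0.1139]
eef_rot: [[0.132, 0.991, 0.001], [0.991, -0.132, -0.0], [0.0, 0.001, -1.0]]
wrist_force: [0.3, 0.1, 1.9]
gripper_width: 0.052
grip_force: 59.5
```

```bash
python3 -c "
from h import *
go(.4276,-.0799,.115,-8)
c=get_calibration('wrist');im=camera('wrist');cv2.imwrite('pics/w12.png',im);edges(im,c,(200,310,80,285))"
```

```text
clock 14.85 pos [ 0.4267 -0.0803  0.1139] yaw -7.56 tilt [ 0.001 -0.    -1.   ] q [ -9.   31.7  23.  126.7 -27.6  26.3  28.3] shift [ 0.5  0.8 -1.1] az 0.008
amber row 166 w 52 depth 0.317 tool [ 14.   1. 149.] world [429. -66. -35.]
amber row 211 w 90 depth 0.183 tool [18. -0. 10.] world [429. -62. 104.]
amber row 236 w 94 depth 0.176 tool [ 8. -0. -1.] world [427. -73. 115.]
green none
```

>>> step_arm(steps=[{"dx": 0, "dy": 0, "dz": -5, "ax": 0, "ay": 0, "az": 0}, {"dx": 0, "dy": 0, "dz": -20, "ax": 0, "ay": 0, "az": 0}, {"dx": 0, "dy": 0, "dz": -45, "ax": 0, "ay": 0, "az": 0}, {"dx": 0, "dy": 0, "dz": -72, "ax": 0, "ay": 0, "az": 0}, {"dx": 0, "dy": 0, "dz": -95, "ax": 0, "ay": 0, "az": 0}])

```text
clock: 15.4
eef_pos: [0.4251, -0.0803, 0.2097]
eef_rot: [[0.132, 0.991, -0.002], [0.991, -0.132, 0.0], [-0.0, -0.002, -1.0]]
wrist_force: [0.4, 0.5, -2.3]
gripper_width: 0.0521
grip_force: 59.5
```

>>> step_arm(steps=[{"dx": 5, "dy": 0, "dz": -15, "ax": 0, "ay": 0, "az": 0}, {"dx": 15, "dy": -2, "dz": -20, "ax": 0, "ay": 0, "az": 0}, {"dx": 32, "dy": -4, "dz": -20, "ax": 0, "ay": 0, "az": 0}, {"dx": 53, "dy": -7, "dz": -20, "ax": 0, "ay": 0, "az": 0}, {"dx": 75, "dy": -10, "dz": -20, "ax": 0, "ay": 0, "az": 0}])

```text
clock: 15.9
eef_pos: [0.4249, -0.0042, 0.2286]
eef_rot: [[0.133, 0.991, -0.002], [0.991, -0.133, -0.0], [-0.0, -0.002, -1.0]]
wrist_force: [0.9, 0.8, -3.5]
gripper_width: 0.0516
grip_force: 59.5
```

```bash
python3 -c "
from h import *
go(.4275,.1245,.23,-6.8);print(state()['wrist_force'])
c=get_calibration('wrist');im=camera('wrist');cv2.imwrite('pics/w13.png',im);edges(im,c,(200,310,80,285))"
```

```text
clock 15.9 pos [ 0.4249 -0.0042  0.2286] yaw -7.63 tilt [-0.002 -0.    -1.   ] q [-28.8  20.   34.  120.9 -16.1  43.6   7.7] shift [127.9 -14.5  -1.4] az -0.015
[ 0.8887662   0.81245771 -3.54883012]
amber row 166 w 50 depth 0.33 tool [  7.   2. 161.] world [427.   7.  67.]
amber row 212 w 91 depth 0.181 tool [14.  1.  8.] world [427.  14. 220.]
amber row 237 w 95 depth 0.174 tool [ 4.  1. -3.] world [426.   4. 232.]
green none
```

>>> step_arm(steps=[{"dx": 22, "dy": -3, "dz": 0, "ax": 0, "ay": 0, "az": -0.003}, {"dx": 47, "dy": -5, "dz": 0, "ax": 0, "ay": 0, "az": -0.006}, {"dx": 72, "dy": -8, "dz": 0, "ax": 0, "ay": 0, "az": -0.009}, {"dx": 95, "dy": -11, "dz": 0, "ax": 0, "ay": 0, "az": -0.012}, {"dx": 112, "dy": -13, "dz": 0, "ax": 0, "ay": 0, "az": -0.014}])

```text
clock: 16.45
eef_pos: [0.4268, 0.1094, 0.2284]
eef_rot: [[0.116, 0.993, -0.002], [0.993, -0.116, -0.0], [-0.001, -0.002, -1.0]]
wrist_force: [-0.1, 0.7, -3.1]
gripper_width: 0.0514
grip_force: 59.5
```

>>> step_arm(steps=[{"dx": 9, "dy": -1, "dz": 0, "ax": 0, "ay": 0, "az": 0}, {"dx": 14, "dy": -1.5, "dz": 0, "ax": 0, "ay": 0, "az": 0}, {"dx": 16, "dy": -1.5, "dz": 0, "ax": 0, "ay": 0, "az": 0}, {"dx": 16, "dy": -1.5, "dz": 0, "ax": 0, "ay": 0, "az": 0}, {"dx": 16, "dy": -1.5, "dz": 0, "ax": 0, "ay": 0, "az": 0}])

```text
clock: 16.95
eef_pos: [0.4284, 0.1233, 0.2288]
eef_rot: [[0.119, 0.993, 0.0], [0.993, -0.119, -0.0], [-0.0, 0.0, -1.0]]
wrist_force: [-0.0, -0.1, -4.1]
gripper_width: 0.0519
grip_force: 59.5
```

```bash
python3 -c "
from h import *
c=get_calibration('wrist');im=camera('wrist');cv2.imwrite('pics/w14.png',im)
go(.4275,.1245,.23,-6.8);print(state()['wrist_force'])
edges(im,c,(200,310,80,285))"
```

```text
clock 17.0 pos [0.4285 0.1233 0.2289] yaw -6.84 tilt [ 0. -0. -1.] q [-43.8  21.6  32.7 118.1 -16.4  44.7  -8. ] shift [ 1.  -1.1 -1.1] az -0.001
[ 0.2629146  -0.01681583 -3.5860075 ]
amber row 165 w 53 depth 0.311 tool [ 16.   0. 143.] world [431. 140.  86.]
amber row 211 w 91 depth 0.181 tool [19. -0.  8.] world [431. 142. 221.]
amber row 237 w 95 depth 0.174 tool [ 8. -0. -3.] world [429. 131. 232.]
green none
```

>>> step_arm(steps=[{"dx": 0.6, "dy": -1, "dz": 8, "ax": 0, "ay": 0, "az": 0}, {"dx": 0.6, "dy": -1, "dz": 25, "ax": 0, "ay": 0, "az": 0}, {"dx": 0.6, "dy": -1, "dz": 45, "ax": 0, "ay": 0, "az": 0}, {"dx": 0.6, "dy": -1, "dz": 60, "ax": 0, "ay": 0, "az": 0}, {"dx": 0.6, "dy": -1, "dz": 62, "ax": 0, "ay": 0, "az": 0}])

```text
clock: 17.5
eef_pos: [0.4261, 0.1243, 0.1651]
eef_rot: [[0.118, 0.993, -0.003], [0.993, -0.118, -0.002], [-0.002, -0.003, -1.0]]
wrist_force: [-0.0, -0.2, -2.1]
gripper_width: 0.0518
grip_force: 59.5
```

>>> step_arm(steps=[{"dx": 0, "dy": 0, "dz": 0, "ax": 0, "ay": 0, "az": 0}, {"dx": 0, "dy": 0, "dz": 0, "ax": 0, "ay": 0, "az": 0}, {"dx": 0, "dy": 0, "dz": 0, "ax": 0, "ay": 0, "az": 0}])

```text
clock: 17.8
eef_pos: [0.4281, 0.125, 0.1674]
eef_rot: [[0.118, 0.993, 0.002], [0.993, -0.118, 0.001], [0.001, 0.001, -1.0]]
wrist_force: [-0.6, -0.9, -3.3]
gripper_width: 0.0518
grip_force: 59.5
```

```bash
python3 -c "
from h import *
go(.4275,.124,.114,-6.8);print(state()['wrist_force'],state()['gripper_width'])"
```

```text
clock 17.8 pos [0.4281 0.125  0.1674] yaw -6.76 tilt [ 0.002  0.001 -1.   ] q [-40.   27.1  28.4 122.3 -22.   35.4  -2.9] shift [-1.1 -0.5 53.4] az 0.001
[-0.55312071 -0.89760544 -3.34160258] 0.05180345234559401
```

Descending slowly into the cell, watching the force.

>>> step_arm(steps=[{"dx": -0.8, "dy": -0.5, "dz": 4, "ax": 0, "ay": 0, "az": 0}, {"dx": -0.8, "dy": -0.5, "dz": 9, "ax": 0, "ay": 0, "az": 0}, {"dx": -0.8, "dy": -0.5, "dz": 14, "ax": 0, "ay": 0, "az": 0}, {"dx": -0.8, "dy": -0.5, "dz": 18, "ax": 0, "ay": 0, "az": 0}, {"dx": -0.8, "dy": -0.5, "dz": 18, "ax": 0, "ay": 0, "az": 0}])

```text
clock: 18.3
eef_pos: [0.4265, 0.124, 0.1482]
eef_rot: [[0.118, 0.993, -0.001], [0.993, -0.118, -0.0], [-0.001, -0.001, -1.0]]
wrist_force: [0.0, 0.6, -3.8]
gripper_width: 0.0516
grip_force: 59.5
```

>>> step_arm(steps=[{"dx": 0, "dy": 0, "dz": 6, "ax": 0, "ay": 0, "az": 0}, {"dx": 0, "dy": 0, "dz": 13, "ax": 0, "ay": 0, "az": 0}, {"dx": 0, "dy": 0, "dz": 20, "ax": 0, "ay": 0, "az": 0}, {"dx": 0, "dy": 0, "dz": 24, "ax": 0, "ay": 0, "az": 0}])

```text
clock: 18.7
eef_pos: [0.4266, 0.1241, 0.124]
eef_rot: [[0.118, 0.993, -0.001], [0.993, -0.118, -0.0], [-0.0, -0.001, -1.0]]
wrist_force: [-0.2, -1.0, -3.1]
gripper_width: 0.0518
grip_force: 59.5
```

```bash
python3 -c "
from h import *
go(.4275,.124,.114,-6.8);print(state()['wrist_force'],state()['gripper_width'])"
```

```text
clock 18.7 pos [0.4266 0.1241 0.124 ] yaw -6.76 tilt [-0.001 -0.    -1.   ] q [-36.6  31.3  24.1 124.7 -26.   28.9   0.7] shift [ 0.   0.9 10. ] az 0.001
[-0.18769272 -1.04392052 -3.14865181] 0.05178276345503592
```

>>> step_arm(steps=[{"dx": 0, "dy": 0.4, "dz": 4, "ax": 0, "ay": 0, "az": 0}, {"dx": 0, "dy": 0.4, "dz": 7, "ax": 0, "ay": 0, "az": 0}, {"dx": 0, "dy": 0.4, "dz": 9.5, "ax": 0, "ay": 0, "az": 0}, {"dx": 0, "dy": 0.4, "dz": 9.5, "ax": 0, "ay": 0, "az": 0}])

```text
clock: 19.1
eef_pos: [0.4272, 0.1241, 0.1151]
eef_rot: [[0.118, 0.993, -0.0], [0.993, -0.118, -0.0], [-0.0, -0.0, -1.0]]
wrist_force: [-0.1, 0.8, -3.2]
gripper_width: 0.0516
grip_force: 59.5
```

>>> step_arm(steps=[{"dx": 0, "dy": 0, "dz": 0, "ax": 0, "ay": 0, "az": 0}, {"dx": 0, "dy": 0, "dz": 0, "ax": 0, "ay": 0, "az": 0}, {"dx": 0, "dy": 0, "dz": 0, "ax": 0, "ay": 0, "az": 0}, {"dx": 0, "dy": 0, "dz": 0, "ax": 0, "ay": 0, "az": 0}], grip_force=5)

```text
clock: 19.5
eef_pos: [0.4274, 0.1242, 0.1154]
eef_rot: [[0.118, 0.993, 0.0], [0.993, -0.118, 0.0], [0.0, 0.0, -1.0]]
wrist_force: [-0.0, -0.6, -3.8]
gripper_width: 0.0526
grip_force: 4.9
```

>>> step_arm(steps=[{"dx": 0, "dy": 0, "dz": 0, "ax": 0, "ay": 0, "az": 0}, {"dx": 0, "dy": 0, "dz": 0, "ax": 0, "ay": 0, "az": 0}, {"dx": 0, "dy": 0, "dz": 0, "ax": 0, "ay": 0, "az": 0}], grip=97)

```text
clock: 19.8
eef_pos: [0.4276, 0.1242, 0.1155]
eef_rot: [[0.118, 0.993, 0.001], [0.993, -0.118, 0.0], [0.0, 0.001, -1.0]]
wrist_force: [-0.8, 0.2, 0.1]
gripper_width: 0.0584
grip_force: 0.0
```

>>> step_arm(steps=[{"dx": 0, "dy": 0, "dz": -10, "ax": 0, "ay": 0, "az": 0}, {"dx": 0, "dy": 0, "dz": -22, "ax": 0, "ay": 0, "az": 0}, {"dx": 0, "dy": 0, "dz": -30, "ax": 0, "ay": 0, "az": 0}, {"dx": 0, "dy": 0, "dz": -30, "ax": 0, "ay": 0, "az": 0}, {"dx": 0, "dy": 0, "dz": -30, "ax": 0, "ay": 0, "az": 0}])

```text
clock: 20.3
eef_pos: [0.4274, 0.1243, 0.1456]
eef_rot: [[0.117, 0.993, 0.001], [0.993, -0.117, 0.0], [0.0, 0.001, -1.0]]
wrist_force: [-0.3, -0.1, 0.1]
gripper_width: 0.0584
grip_force: 0.0
```

Run:
```python
from h import *
go(.4275,.124,.146,-6.8);print(state()['wrist_force'],state()['gripper_width'])
c=get_calibration('scene');b=camera('scene')
R=np.array(c['R']);t=np.array(c['t'])
P=lambda X:(lambda q:np.round([q[0]/q[2]*c['fx']+c['cx'],q[1]/q[2]*c['fy']+c['cy']],1))(R@X+t)
ex=np.array([.993,-.118,0]);ey=np.array([.118,.993,0]);C=np.array([.4275,.124,0])
print('expected body top corners z=.11',[P(C+a*.026*ex-.026*ey+[0,0,.11]).tolist() for a in(-1,1)],'cap top',P(C+[0,0,.154]))
hsv=cv2.cvtColor(b,cv2.COLOR_BGR2HSV)
m=cv2.inRange(hsv,(3,150,40),(16,255,255))
u,v=P(C+[0,0,.1]);x0,y0=int(u)-25,int(v)-25;mm=np.zeros_like(m);mm[y0:y0+60,x0:x0+50]=m[y0:y0+60,x0:x0+50]
for k in fit(mm,20,3000): print(cv2.boundingRect(k),cv2.minAreaRect(k))
```

```text
clock 20.3 pos [0.4274 0.1243 0.1456] yaw -6.74 tilt [ 0.001  0.    -1.   ] q [-38.4  29.2  26.4 123.6 -24.1  32.1  -1. ] shift [-0.3  0.1 -0.4] az 0.001
[-0.30839451 -0.14089201  0.12300009] 0.05839489863451049
expected body top corners z=.11 [[195.1, 191.0], [209.7, 187.3]] cap top [198.9 174.3]
(191, 181, 22, 15) ((201.5, 188.0), (14.0, 21.0), 90.0)
```

>>> step_arm(steps=[{"dx": 0, "dy": 0, "dz": 0, "ax": 0, "ay": 0, "az": 0}, {"dx": 0, "dy": 0, "dz": 0, "ax": 0, "ay": 0, "az": 0}, {"dx": 0, "dy": 0, "dz": 0, "ax": 0, "ay": 0, "az": 0}, {"dx": 0, "dy": 0, "dz": 0, "ax": 0, "ay": 0, "az": 0}], grip=255, grip_force=40)

```text
clock: 20.75
eef_pos: [0.4273, 0.1241, 0.1451]
eef_rot: [[0.118, 0.993, -0.0], [0.993, -0.118, -0.0], [-0.0, -0.0, -1.0]]
wrist_force: [0.6, 0.1, -1.4]
gripper_width: 0.0472
grip_force: 40.0
```

>>> step_arm(steps=[{"dx": 0, "dy": 0, "dz": 0, "ax": 0, "ay": 0, "az": -0.07}, {"dx": 0, "dy": 0, "dz": 0, "ax": 0, "ay": 0, "az": -0.14}, {"dx": 0, "dy": 0, "dz": 0, "ax": 0, "ay": 0, "az": -0.21}, {"dx": 0, "dy": 0, "dz": 0, "ax": 0, "ay": 0, "az": -0.28}])

```text
clock: 21.15
eef_pos: [0.4272, 0.1241, 0.1452]
eef_rot: [[-0.164, 0.986, -0.0], [0.986, 0.164, -0.0], [-0.0, -0.0, -1.0]]
wrist_force: [0.1, -0.9, -0.8]
gripper_width: 0.0474
grip_force: 40.0
```

```bash
python3 -c "
from h import *
go(.4275,.124,.146,-6.8);s=state();print(s['wrist_force'],s['ft_torque'],s['gripper_width'],s['grip_force'])"
```

```text
clock 21.15 pos [0.4272 0.1241 0.1452] yaw 9.44 tilt [-0. -0. -1.] q [-35.1  28.5  21.6 123.5 -19.7  31.3  10.5] shift [-0.1  0.3 -0.8] az 0.283
[ 0.12531036 -0.86840592 -0.82975815] [-0.14540529  0.06961006  0.00154072] 0.047436844127612995 39.99990250216797
```

>>> step_arm(steps=[{"dx": 0, "dy": 0, "dz": 0, "ax": 0, "ay": 0, "az": -0.07}, {"dx": 0, "dy": 0, "dz": 0, "ax": 0, "ay": 0, "az": -0.14}, {"dx": 0, "dy": 0, "dz": 0, "ax": 0, "ay": 0, "az": -0.21}])

```text
clock: 21.45
eef_pos: [0.4272, 0.124, 0.1452]
eef_rot: [[-0.366, 0.931, -0.0], [0.931, 0.366, -0.0], [-0.0, -0.0, -1.0]]
wrist_force: [0.4, -0.4, 0.5]
gripper_width: 0.0473
grip_force: 40.0
```

```bash
python3 -c "
from h import *
go(.4275,.124,.146,-6.8);s=state();print(s['wrist_force'],s['ft_torque'],s['gripper_width'],s['grip_force'])"
```

```text
clock 21.45 pos [0.4272 0.124  0.1452] yaw 21.47 tilt [-0. -0. -1.] q [-32.6  28.   18.  123.4 -16.4  30.8  19.1] shift [-0.2  0.3 -0.8] az 0.493
[ 0.37491635 -0.41300097  0.54972016] [-0.00434999  0.06687276  0.04551032] 0.047263572264209124 39.99990991316736
```

>>> step_arm(steps=[{"dx": 0, "dy": 0, "dz": 0, "ax": 0, "ay": 0, "az": -0.09}, {"dx": 0, "dy": 0, "dz": 0, "ax": 0, "ay": 0, "az": -0.18}, {"dx": 0, "dy": 0, "dz": 0, "ax": 0, "ay": 0, "az": -0.26}])

```text
clock: 21.75
eef_pos: [0.4272, 0.124, 0.1452]
eef_rot: [[-0.593, 0.805, -0.0], [0.805, 0.593, -0.0], [-0.0, -0.0, -1.0]]
wrist_force: [0.2, -0.6, 0.3]
gripper_width: 0.0472
grip_force: 40.0
```

```bash
python3 -c "
from h import *
go(.4275,.124,.146,-6.8);s=state();print(s['wrist_force'],s['ft_torque'],s['gripper_width'],s['grip_force'])"
```

```text
clock 21.75 pos [0.4272 0.124  0.1452] yaw 36.4 tilt [-0. -0. -1.] q [-29.5  27.5  13.6 123.4 -12.4  30.4  29.7] shift [-0.2  0.2 -0.8] az 0.754
[ 0.23428563 -0.58163541  0.26364134] [-0.03853631  0.04559241  0.0277917 ] 0.04722066627352429 39.99969183700159
```

>>> step_arm(steps=[{"dx": 0, "dy": 0, "dz": 0, "ax": 0, "ay": 0, "az": -0.11}, {"dx": 0, "dy": 0, "dz": 0, "ax": 0, "ay": 0, "az": -0.22}, {"dx": 0, "dy": 0, "dz": 0, "ax": 0, "ay": 0, "az": -0.33}, {"dx": 0, "dy": 0, "dz": 0, "ax": 0, "ay": 0, "az": -0.44}, {"dx": 0, "dy": 0, "dz": 0, "ax": 0, "ay": 0, "az": -0.55}])

```text
clock: 22.25
eef_pos: [0.4272, 0.124, 0.1452]
eef_rot: [[-0.927, 0.375, -0.0], [0.375, 0.927, -0.0], [0.0, -0.0, -1.0]]
wrist_force: [-0.7, 0.7, 0.6]
gripper_width: 0.0475
grip_force: 40.0
```

>>> step_arm(steps=[{"dx": 0, "dy": 0, "dz": 0, "ax": 0, "ay": 0, "az": -0.11}, {"dx": 0, "dy": 0, "dz": 0, "ax": 0, "ay": 0, "az": -0.22}, {"dx": 0, "dy": 0, "dz": 0, "ax": 0, "ay": 0, "az": -0.33}, {"dx": 0, "dy": 0, "dz": 0, "ax": 0, "ay": 0, "az": -0.44}, {"dx": 0, "dy": 0, "dz": 0, "ax": 0, "ay": 0, "az": -0.55}])

```text
clock: 22.75
eef_pos: [0.4272, 0.1239, 0.1452]
eef_rot: [[-0.986, -0.165, -0.0], [-0.165, 0.986, -0.0], [0.0, -0.0, -1.0]]
wrist_force: [-0.5, 0.3, 0.4]
gripper_width: 0.0473
grip_force: 40.0
```

>>> step_arm(steps=[{"dx": 0, "dy": 0, "dz": 0, "ax": 0, "ay": 0, "az": -0.11}, {"dx": 0, "dy": 0, "dz": 0, "ax": 0, "ay": 0, "az": -0.22}, {"dx": 0, "dy": 0, "dz": 0, "ax": 0, "ay": 0, "az": -0.33}, {"dx": 0, "dy": 0, "dz": 0, "ax": 0, "ay": 0, "az": -0.4}, {"dx": 0, "dy": 0, "dz": 0, "ax": 0, "ay": 0, "az": -0.4}])

```text
clock: 23.25
eef_pos: [0.4272, 0.1238, 0.1452]
eef_rot: [[-0.847, -0.532, -0.0], [-0.532, 0.847, -0.0], [0.0, 0.0, -1.0]]
wrist_force: [-0.8, 0.1, 0.5]
gripper_width: 0.0471
grip_force: 40.0
```

```bash
python3 -c "
from h import *
go(.4275,.124,.146,-6.8);s=state();print(s['wrist_force'],s['ft_torque'],s['gripper_width'],s['grip_force'])"
```

```text
clock 23.25 pos [0.4272 0.1238 0.1452] yaw 122.13 tilt [-0. -0. -1.] q [-11.4  27.2 -11.7 122.9  10.4  30.9  91.4] shift [-0.4 -0.  -0.8] az 2.25
[-0.75742515  0.0720887   0.49263539] [ 0.03899908  0.06082197 -0.02028419] 0.04713954291051947 39.99936021398753
```

>>> step_arm(steps=[{"dx": 0, "dy": 0, "dz": -2, "ax": 0, "ay": 0, "az": 0}, {"dx": 0, "dy": 0, "dz": -5, "ax": 0, "ay": 0, "az": 0}, {"dx": 0, "dy": 0, "dz": -7, "ax": 0, "ay": 0, "az": 0}, {"dx": 0, "dy": 0, "dz": -7, "ax": 0, "ay": 0, "az": 0}, {"dx": 0, "dy": 0, "dz": -7, "ax": 0, "ay": 0, "az": 0}])

```text
clock: 23.75
eef_pos: [0.4273, 0.124, 0.1525]
eef_rot: [[-0.847, -0.532, 0.0], [-0.532, 0.847, -0.0], [-0.0, -0.0, -1.0]]
wrist_force: [-1.2, -0.6, 0.9]
gripper_width: 0.0475
grip_force: 40.0
```

```bash
python3 -c "
from h import *
s=state();print(s['eef_pos'],s['wrist_force'],s['gripper_width'],s['grip_force'])"
```

```text
[0.42728079 0.12399567 0.15250095] [-1.17755892 -0.58677363  0.85077121] 0.04753160016319236 40.000359958503395
```

No bottle weight on the wrist, so the cap is free. Lifting it straight off.

>>> step_arm(steps=[{"dx": 0, "dy": 0, "dz": -4, "ax": 0, "ay": 0, "az": 0}, {"dx": 0, "dy": 0, "dz": -10, "ax": 0, "ay": 0, "az": 0}, {"dx": 0, "dy": 0, "dz": -18, "ax": 0, "ay": 0, "az": 0}, {"dx": 0, "dy": 0, "dz": -26, "ax": 0, "ay": 0, "az": 0}, {"dx": 0, "dy": 0, "dz": -33, "ax": 0, "ay": 0, "az": 0}])

```text
clock: 24.25
eef_pos: [0.4276, 0.1243, 0.1863]
eef_rot: [[-0.847, -0.532, 0.001], [-0.532, 0.847, 0.0], [-0.001, -0.0, -1.0]]
wrist_force: [-0.2, -0.3, 0.1]
gripper_width: 0.0473
grip_force: 40.0
```

>>> step_arm(steps=[{"dx": 0, "dy": 0, "dz": 0, "ax": 0, "ay": 0, "az": 0}, {"dx": 0, "dy": 0, "dz": 0, "ax": 0, "ay": 0, "az": 0}, {"dx": 0, "dy": 0, "dz": 0, "ax": 0, "ay": 0, "az": 0}, {"dx": 0, "dy": 0, "dz": 0, "ax": 0, "ay": 0, "az": 0}])

```text
clock: 24.65
eef_pos: [0.4271, 0.1241, 0.185]
eef_rot: [[-0.847, -0.532, -0.001], [-0.532, 0.847, -0.0], [0.001, 0.0, -1.0]]
wrist_force: [0.3, -0.0, -0.6]
gripper_width: 0.047
grip_force: 40.0
```

Run:
```python
from h import *
s=state();print(s['eef_pos'],s['wrist_force'],s['gripper_width'],s['grip_force'],np.abs(s['joint_velocities']).max())
c=get_calibration('scene');b=camera('scene');cv2.imwrite('pics/s15.png',b)
hsv=cv2.cvtColor(b,cv2.COLOR_BGR2HSV)
m=cv2.inRange(hsv,(3,150,40),(16,255,255));mm=np.zeros_like(m);mm[160:235,172:226]=m[160:235,172:226]
for k in fit(mm,15,3000): print('amber',cv2.boundingRect(k))
R=np.array(c['R']);t=np.array(c['t'])
for n,X in(('cap mid',[.4273,.124,.185]),('neck',[.4273,.124,.14]),('body top',[.4273,.124,.11])):
    q=R@X+t;u,v=int(q[0]/q[2]*c['fx']+c['cx']),int(q[1]/q[2]*c['fy']+c['cy']);print(n,u,v,b[v-1:v+2,u-1:u+2].mean((0,1)).round())
```

```text
[0.42707358 0.12405364 0.18500145] [ 0.2786286  -0.02905648 -0.57408746] 0.04702799283567511 39.99989811563864 0.10317922637183312
amber (191, 173, 22, 23)
cap mid 198 166 [37. 35. 35.]
neck 199 177 [ 46.  99. 168.]
body top 199 185 [ 46. 104. 182.]
```

The cap is held dark at (198,166). The amber neck is now exposed at (199,177), and the bottle body has not moved (its amber area still ends at row 196). Handing in.

```bash
python3 -c "
from cell import *
print(sign_off())"
```

```text
the job is handed in; nothing more can be done
None
```

I handed the job in at 24.7 s: the front bottle stands in the cork-lined cell, and the gripper holds its cap about 40 mm above its seat. The thread was ordinary; it ran freely counterclockwise. On the way the bottle swung in the grip to about 39° (limit about 52°) and rested on a neighbouring jar's lid; I set it upright on the worktop and placed it again. No verdict came back, so I can't confirm it passed.

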